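# Tighten the drying rail and load the drum shells

## Task

Get the drying rail ready and fill it: first tighten both wing nuts on its foot plates by hand, clockwise until they stop, before any shell is lifted. Then lay every hourglass drum shell across the rail, level and squarely across it with its waist down in a notch, one shell to a notch, any notch. Also put the oiling brush away on its sloped brush rest, lying across both bars between the upright horns with the bristles at the low end, and leave the oil tin, the small drum and the mallet where they are.

Things in the scene. Friction and masses are not known exactly. Their poses are not given: they have to be found in the camera images.
- rail: drying rail, fixed: wooden plank on edge, 18 mm thick (x), 348 mm long (y), top edge 116 mm high, with 4 V-notches; under its ends posts on foot plates (110 by 120 by 8 mm, 210 mm from the middle), each with a wing nut 238 mm from the middle. Steel drip pan round it: x -255 to 78, y -277 to 277 mm, rim 20 mm. Origin on the bench under the plank's middle; x across, y along, z up
- notch0 (a point): seat of notch 1 of 4 of the rail, counted from its -y end: where a shell's origin lies when its waist is fully down in the notch, 130 mm above the bench. Axes as the rail's: x across the plank (along the shell's length), y along it. Notch: a 120-degree V, 39 mm wide and 11 mm deep, in the 116 mm high top edge; notches are 100 mm apart
- notch1 (a point): seat of notch 2 of 4 of the rail, counted from its -y end: where a shell's origin lies when its waist is fully down in the notch, 130 mm above the bench. Axes as the rail's: x across the plank (along the shell's length), y along it. Notch: a 120-degree V, 39 mm wide and 11 mm deep, in the 116 mm high top edge; notches are 100 mm apart
- notch2 (a point): seat of notch 3 of 4 of the rail, counted from its -y end: where a shell's origin lies when its waist is fully down in the notch, 130 mm above the bench. Axes as the rail's: x across the plank (along the shell's length), y along it. Notch: a 120-degree V, 39 mm wide and 11 mm deep, in the 116 mm high top edge; notches are 100 mm apart
- notch3 (a point): seat of notch 4 of 4 of the rail, counted from its -y end: where a shell's origin lies when its waist is fully down in the notch, 130 mm above the bench. Axes as the rail's: x across the plank (along the shell's length), y along it. Notch: a 120-degree V, 39 mm wide and 11 mm deep, in the 116 mm high top edge; notches are 100 mm apart
- nut_left (a joint): turn of the left wing nut, rad: 4.2 is fully tight, a hard stop; starts at 0.2 to 1.6; grows as the nut is turned clockwise seen from above. It stays where it is left, takes about 0.05 N m to turn, and does not rise or sink
- nut_left_top (a point): left wing nut (brass, at the rail's +y end): point on its upright axis at the top of the web between the wings, 45 mm above the bench. x runs along the wings and turns with the nut. Web: 60 mm along x, 10 mm thick (y), 20 mm tall; the wings' ends rise 8 mm higher; round hub of 28 mm under it, on a foot plate 8 mm thick. Pinch it from above across the 10 mm, in the middle
- nut_right (a joint): turn of the right wing nut, rad: 4.2 is fully tight, a hard stop; starts at 0.2 to 1.6; grows as the nut is turned clockwise seen from above. It stays where it is left, takes about 0.05 N m to turn, and does not rise or sink
- nut_right_top (a point): right wing nut (brass, at the rail's -y end): point on its upright axis at the top of the web between the wings, 45 mm above the bench. x runs along the wings and turns with the nut. Web: 60 mm along x, 10 mm thick (y), 20 mm tall; the wings' ends rise 8 mm higher; round hub of 28 mm under it, on a foot plate 8 mm thick. Pinch it from above across the 10 mm, in the middle
- shell0: hourglass drum shell of dark turned wood, 0.22 kg, 130 mm long, lying in the drip pan (None if absent). Rolls easily. Origin: middle of the waist, on the axis, 40 mm up at the start; x along its length, both ends alike; y, z turn as it rolls. Waist: 44 mm diameter, 22 mm long; cones flare from it to 80 mm diameter at 53 mm either side, then 12 mm rims. Grip across the waist from above
- shell1: hourglass drum shell of dark turned wood, 0.22 kg, 130 mm long, lying in the drip pan (None if absent). Rolls easily. Origin: middle of the waist, on the axis, 40 mm up at the start; x along its length, both ends alike; y, z turn as it rolls. Waist: 44 mm diameter, 22 mm long; cones flare from it to 80 mm diameter at 53 mm either side, then 12 mm rims. Grip across the waist from above
- shell2: hourglass drum shell of dark turned wood, 0.22 kg, 130 mm long, lying in the drip pan (None if absent). Rolls easily. Origin: middle of the waist, on the axis, 40 mm up at the start; x along its length, both ends alike; y, z turn as it rolls. Waist: 44 mm diameter, 22 mm long; cones flare from it to 80 mm diameter at 53 mm either side, then 12 mm rims. Grip across the waist from above
- shell3: hourglass drum shell of dark turned wood, 0.22 kg, 130 mm long, lying in the drip pan (None if absent). Rolls easily. Origin: middle of the waist, on the axis, 40 mm up at the start; x along its length, both ends alike; y, z turn as it rolls. Waist: 44 mm diameter, 22 mm long; cones flare from it to 80 mm diameter at 53 mm either side, then 12 mm rims. Grip across the waist from above
- brush: flat oiling brush, 185 mm, 0.12 kg, lying flat. Origin on its underside near the balance point; x to the bristles, z up. Handle: x -95 to 5 mm, 22 mm wide (y), 14 mm thick, mid-height 8 mm over the origin; steel ferrule: x 5 to 45 mm, 48 mm wide, 16 mm thick; stiff bristles: x 45 to 90 mm, 46 mm wide. Grip the handle just behind the ferrule
- brush_tip (a point): middle of the bristle ends of the brush, 90 mm from its origin along x
- rest: steel brush rest on a drip tray (150 by 110 mm), fixed. Two cross bars along y, 8 mm thick: high one at x -40 mm, top 64 mm above the bench; low one at x +40 mm, top 50 mm; so a slope of 10 degrees down to +x. Horns at both ends of each bar, 76 mm clear between them, rise 18 mm over the bar. Origin on the bench midway between the bars
- rest_seat (a point): where the brush's origin lies when it is properly on the rest: midway between the bars at 57 mm above the bench, axes as the rest's; the brush then points its bristles along x, sloping 10 degrees down
- oil_tin: closed steel oil tin, 84 mm diameter, 100 mm tall, a bystander; origin at the centre of its underside
- small_drum: small finished wooden drum, 132 mm diameter, 95 mm tall, a bystander; origin at the centre of its underside
- mallet: wooden mallet, 56 by 90 by 56 mm head on a handle, 180 mm long, lying on the bench, a bystander; origin on the bench under it
Not all that is in view belongs to the job. What is shaped like the shell1 but purple or turquoise is not meant.

How it is judged (in metres and radians):
On the way, in this order (a step that is already met when the one before it is completed fails the run):
1. both wing nuts are tight (value of joint each of nut_left, nut_right above 4.05 rad), for 0.2 s.
2. every shell lies across the rail in a notch (((horizontal distance between shell0 and notch0 below 0.01 m and z of shell0 in the frame of notch0 between -0.007 and 0.007 m) or (horizontal distance between shell0 and notch1 below 0.01 m and z of shell0 in the frame of notch1 between -0.007 and 0.007 m) or (horizontal distance between shell0 and notch2 below 0.01 m and z of shell0 in the frame of notch2 between -0.007 and 0.007 m) or (horizontal distance between shell0 and notch3 below 0.01 m and z of shell0 in the frame of notch3 between -0.007 and 0.007 m)) and angle between shell0's own x axis and vertical between 1.43 and 1.712 rad and angle between the x axis of each of shell0, shell1, shell2, shell3 and the x axis of rail, either way round below 0.17 rad and linear speed of each of shell0, shell1, shell2, shell3 below 0.03 m/s and ((horizontal distance between shell1 and notch0 below 0.01 m and z of shell1 in the frame of notch0 between -0.007 and 0.007 m) or (horizontal distance between shell1 and notch1 below 0.01 m and z of shell1 in the frame of notch1 between -0.007 and 0.007 m) or (horizontal distance between shell1 and notch2 below 0.01 m and z of shell1 in the frame of notch2 between -0.007 and 0.007 m) or (horizontal distance between shell1 and notch3 below 0.01 m and z of shell1 in the frame of notch3 between -0.007 and 0.007 m)) and angle between shell1's own x axis and vertical between 1.43 and 1.712 rad and ((horizontal distance between shell2 and notch0 below 0.01 m and z of shell2 in the frame of notch0 between -0.007 and 0.007 m) or (horizontal distance between shell2 and notch1 below 0.01 m and z of shell2 in the frame of notch1 between -0.007 and 0.007 m) or (horizontal distance between shell2 and notch2 below 0.01 m and z of shell2 in the frame of notch2 between -0.007 and 0.007 m) or (horizontal distance between shell2 and notch3 below 0.01 m and z of shell2 in the frame of notch3 between -0.007 and 0.007 m)) and angle between shell2's own x axis and vertical between 1.43 and 1.712 rad and ((horizontal distance between shell3 and notch0 below 0.01 m and z of shell3 in the frame of notch0 between -0.007 and 0.007 m) or (horizontal distance between shell3 and notch1 below 0.01 m and z of shell3 in the frame of notch1 between -0.007 and 0.007 m) or (horizontal distance between shell3 and notch2 below 0.01 m and z of shell3 in the frame of notch2 between -0.007 and 0.007 m) or (horizontal distance between shell3 and notch3 below 0.01 m and z of shell3 in the frame of notch3 between -0.007 and 0.007 m)) and angle between shell3's own x axis and vertical between 1.43 and 1.712 rad), for 0.2 s.
At the end, for the whole second after the job is handed in: Nuts at 4.05 rad or more; each shell at rest with its middle within 10 mm sideways and 7 mm in height of a notch seat, level within 8 and square within 9 degrees; brush at rest on both bars, bristles low, within 25 mm along, 18 mm across and 8 mm in height of the seat, within 20 degrees (all of step 1 and all of step 2 and x of brush in the frame of rest_seat between -0.025 and 0.025 m and y of brush in the frame of rest_seat between -0.018 and 0.018 m and z of brush in the frame of rest_seat between -0.008 and 0.008 m and x of brush_tip in the frame of rest_seat above 0.05 m and angle between the x axis of brush and the x axis of rest, either way round below 0.35 rad and linear speed of brush below 0.03 m/s); the robot touches nothing.
It fails at once if a shell is lifted off the bench before both wing nuts are tight (height (world z) of any of shell0, shell1, shell2, shell3 above 0.09 m and not (value of joint each of nut_left, nut_right above 4 rad)).
It fails at once if the oil tin, the small drum or the mallet is pushed more than 4 cm (distance of any of oil_tin, small_drum, mallet from where it was at the start of the episode above 0.04 m).
Of shell0, shell1, shell2, shell3 only 3 to 4 are there at a start; the rules pass over those that are not, and their reading is None.
At some moment in a run one of brush may be knocked a few centimetres aside while the robot is not near it.
Once in a run the grip may slacken for a moment while it holds something.
It also fails if it takes over 210 s, if anything falls off the work surface, if the arm or the gripper's body presses on something with over 40 N, if the wrist force passes 120 N, or if a joint passes its speed limit or range.

## Robot

A 6-joint arm with a two-finger parallel gripper is mounted at the origin on the work surface. World frame = base frame: x ahead of the robot, y to its left, z up, the work surface at z = 0. Lengths are in mm, angles in rad, forces in N, time in s.
With the tool pointing down it reaches from about 350 to 875 mm from the base axis. Payload 4.2 kg.
Tool frame: the origin (TCP) lies on the mounting face of the last link; the fingertips stand 173 mm ahead of it and the grasp point (between the pads) lies 155 mm ahead of it; z points along the fingers, y is the line along which they close (so a half turn about z gives the same grasp; the last joint's range is limited). The gripper opens to 85 mm and grips with 20 to 120 N. Pads are 22 mm wide; open, the fingers measure 114 mm over their backs; the gripper's body (76 mm by 85 mm) begins 54 mm behind the grasp point. The pads swing forward as they close: fully open they stand 13 mm farther back than shut.
Start: joints at [1.392, 0.385, 0.008, 0, -1.194, -0.259], TCP at [264.934, 566.048, 404.712] pointing down, gripper open.
Joint ranges: [-3.14, 3.14], [-1.21, 2.06], [-1.07, 1.41], [-3.16, 2.05], [-2.99, -0.16], [-3.1, 3.1]. Speed limits (rad/s): [2.79, 2.79, 3.14, 3.14, 3.14, 3.14].

## Interface

Orientations are given as a unit quaternion [x, y, z, w].
In Python, from bench import arm gives the robot as it stands. The module is installed in compiled form; this text tells all that it offers.
- The arm moves only by the tool move_arm, never from a script. Its arguments are lists of equal length, an entry for each row: "fingers": the finger opening in mm, from 0 to 85.4; "travel": the shift along the tool's x, y, z in mm, a list of three; "dr": the turn, a rotation vector about the tool's x, y, z in rad, a list of three. A call has 1 to 10 rows; each row is the pose to reach, as a shift and turn from the pose commanded when the call began, along the tool's axes at that moment; what a row does not reach only later rows make up. A row lasts 1/10 s, in which the tool goes at most 50 mm and 8.59 degrees, less where a joint would pass 70% of its speed; a pose out of reach is approached as far as the arm can. A call with a gripper value outside its range is refused whole. The fingers move at their own pace and stop on an object; the grip force is fixed at half the most. Time passes only in rows, so rows that repeat a pose let the fingers close. It gives the time, the measured TCP pose, the force, the opening and the grip force at its end, in the units of the state.
- arm.read_state(): the state, without advancing time (a new reading comes with each control period).
- arm.get_image(name): name is "scene" or "top" or "wrist"; returns the picture (420x560x3 uint8, red, green, blue); there is no depth.
- arm.camera_model(name): a dict with "intrinsics" (3x3 intrinsics, pixels), "k1" (the pictures are not rectified: a ray, as slopes to the right and down, at radius r is drawn at 1 + k1 r^2 times it, then the intrinsics apply), "pose" (4x4, takes a point from camera to world coordinates). Camera axes: x right, y up, looking along -z (the intrinsics and any distortion apply to the point x, -y, -z); pixel columns grow to the right and rows downward; lengths in mm; the calibration is good to about 2 mm. A picture is of the moment at which its call begins: read the wrist's pose just before it. camera_model takes no time and is no camera call; for the wrist camera it gives the pose at the moment of the call.
- arm.job_done(): hands the job in; it is judged then, once.
The state is a dict: "clock": time; "joints": joint angles; "joint_vel": joint speeds; "joint_efforts": joint torques, N m; "position": TCP position; "ee_rot": TCP orientation; "contact_force": force on the tool from outside, world axes, zero at the start; "wrist_torque": the same for the moment, N m; "gripper_width": finger opening in mm; "grasp_force": force on a finger pad.
Only numpy, scipy, OpenCV 4.12 (cv2) and the standard library are available. Lean on these libraries where they do the work, as an engineer would, in place of code of your own. Each camera call takes 0.05 s, during which the arm holds its last target. There are 200 camera calls.

## Working session

There is one attempt and no reset: what is moved stays moved. The work goes in short steps, Python scripts to look and compute and a tool call to move; the robot and the scene stay as the last step left them, time stands still between calls to the robot, and variables do not carry over. Pictures are saved under pics/ and viewed, at most 14 in all, crops included, and the job is handed in when it is done.

Besides the shell and the picture viewer there is one more tool, called after "Emit:" as name(argument=value, ...) on one line, values as JSON. move_arm: Moves the arm, as the interface text tells. Its arguments: {"type":"object","properties":{"fingers":{"type":"array","items":{"type":"number"}},"travel":{"type":"array","items":{"type":"array","items":{"type":"number"}}},"dr":{"type":"array","items":{"type":"array","items":{"type":"number"}}}},"required":["fingers","travel","dr"]}

```bash
mkdir -p pics; cat > h.py <<'E'
import numpy as np, cv2, json
from bench import arm
from scipy.spatial.transform import Rotation as R
def snap(n,f):
    m=arm.camera_model(n); im=arm.get_image(n); cv2.imwrite(f'pics/{f}.png',cv2.cvtColor(im,cv2.COLOR_RGB2BGR)); 
    np.savez(f'pics/{f}.npz',K=m['intrinsics'],k1=m['k1'],P=m['pose']); return im
def load(f): return cv2.imread(f'pics/{f}.png'),np.load(f'pics/{f}.npz')
def ray(m,u,v):
    K=np.array(m['K']);d=cv2.undistortPoints(np.array([[[u,v]]],float),K,np.array([0,0,0,0,0.])) [0,0]
    k=float(m['k1']);r=np.hypot(*d);x=r
    for _ in range(30): x=r/(1+k*x*x)
    s=d*(x/r if r>0 else 1); P=np.array(m['P']); return P[:3,3],P[:3,:3]@np.array([s[0],-s[1],-1])
def plane(m,u,v,z):
    o,d=ray(m,u,v); return (o+d*(z-o[2])/d[2])[:3]
def proj(m,p):
    P=np.array(m['P']);c=P[:3,:3].T@(np.array(p,float)-P[:3,3]);s=np.array([c[0],-c[1]])/-c[2]
    s=s*(1+float(m['k1'])*(s@s));K=np.array(m['K']);return (K@np.array([s[0],s[1],1]))[:2]
def tool(dw,yaw=None):
    s=arm.read_state();r=R.from_quat(s['ee_rot']);return r.inv().apply(dw)
E
python3 - <<'E'
from h import *
for n in('top','scene','wrist'):
    snap(n,n+'0');m=arm.camera_model(n);print(n,np.round(m['intrinsics'],1).tolist(),m['k1'],np.round(m['pose'],3).tolist())
s=arm.read_state();print(s)
E
```

```text
top [[476.2, 0.0, 287.6], [0.0, 476.2, 208.3], [0.0, 0.0, 1.0]] -0.07317156414846482 [[0.093, 0.971, -0.219, 219.305], [-0.996, 0.091, -0.019, -28.928], [0.002, 0.22, 0.976, 1425.562], [0.0, 0.0, 0.0, 1.0]]
scene [[391.8, 0.0, 277.3], [0.0, 391.8, 203.0], [0.0, 0.0, 1.0]] -0.009694043132441259 [[0.437, -0.771, 0.463, 993.879], [0.899, 0.369, -0.235, -244.506], [0.01, 0.519, 0.854, 1019.819], [0.0, 0.0, 0.0, 1.0]]
wrist [[305.5, 0.0, 281.4], [0.0, 305.5, 212.2], [0.0, 0.0, 1.0]] 4.274569810019965e-05 [[-0.424, 0.856, 0.294, 341.147], [-0.906, -0.401, -0.138, 531.229], [0.0, -0.325, 0.946, 373.101], [0.0, 0.0, 0.0, 1.0]]
{'clock': 0.15, 'joints': array([ 1.39158623e+00,  3.85365669e-01,  6.97100984e-03, -3.46161060e-04,
       -1.19399853e+00, -2.58577232e-01]), 'joint_vel': array([-7.40980823e-05, -2.89653321e-03,  5.10292654e-03,  2.43694324e-03,
       -1.33212127e-03, -4.94117606e-04]), 'joint_efforts': array([-1.07887656e-03, -3.92677832e+01,  1.88582253e+01,  4.18857560e+00,
       -3.37047852e-03,  1.28460997e-06]), 'position': array([264.88138359, 565.93509191, 403.89435987]), 'ee_rot': array([ 9.76124105e-01, -2.17212037e-01, -1.29084640e-04,  8.04186380e-04]), 'contact_force': array([ 0.02411017,  0.45624054, -0.76980513]), 'wrist_torque': array([-0.04392989, -0.01100968, -0.0165907 ]), 'grasp_force': 0.0, 'gripper_width': 85.12717927320966}
```

View pics/top0.png

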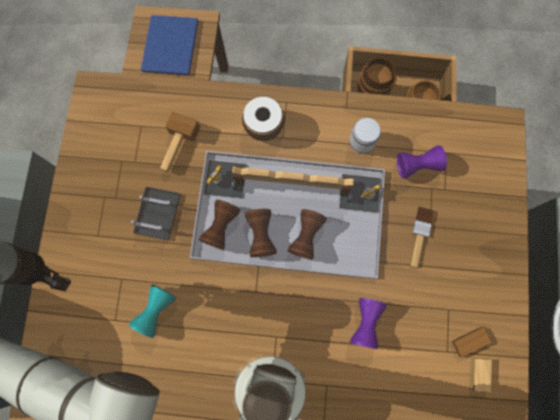

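View pics/scene0.png

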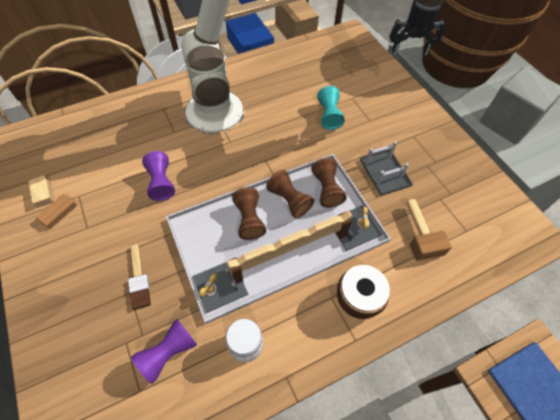

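The top view shows three brown shells at (220,224), (260,232), (307,234) in the pan. The rail runs from (233,174) to (352,183) with nuts near (214,172) and (370,190). The brush is at (421,235) with its bristles up, and the rest is at (156,213). I'll zoom in for accuracy.

```bash
python3 - <<'E'
from h import *
im,m=load('top0')
cv2.imwrite('pics/c1.png',cv2.resize(im[148:286,188:388],None,fx=4,fy=4,interpolation=cv2.INTER_CUBIC))
c=[im[180:250,125:195],im[195:275,385:455]]
c=[cv2.resize(a,(400,int(400*a.shape[0]/a.shape[1]))) for a in c]
h=max(a.shape[0] for a in c);c=[cv2.copyMakeBorder(a,0,h-a.shape[0],0,0,cv2.BORDER_CONSTANT) for a in c]
cv2.imwrite('pics/c2.png',np.hstack(c))
# pan corners rough
for p in[(205,153),(385,172),(379,278),(191,258)]:print(p,plane(m,*p,20).round())
E
```

```text
(205, 153) [687. 271.  20.]
(385, 172) [ 677. -291.   20.]
(379, 278) [ 350. -289.   20.]
(191, 258) [358. 269.  20.]
```

View pics/c1.png

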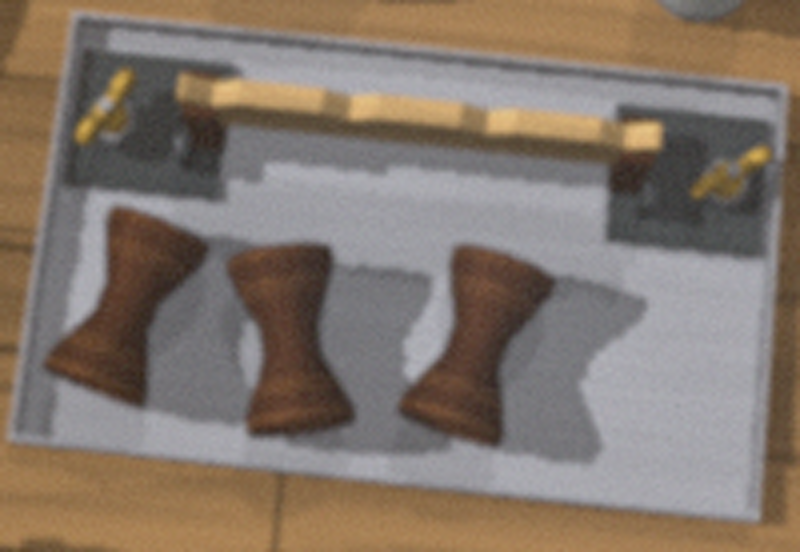

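View pics/c2.png

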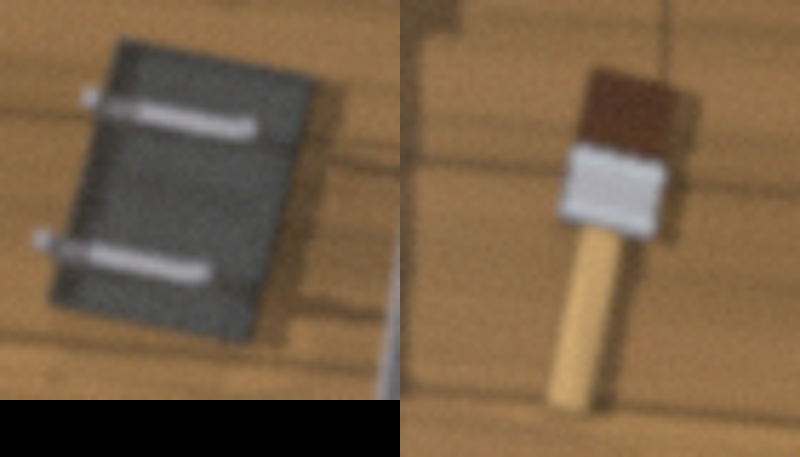

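The crops show: rail top edge lit, nuts at crop1 (105,105) and (730,172), brush bristles toward +x, and two bars on the rest. Now for the measurements.

```bash
cat > meas.py <<'E'
from h import *
im,m=load('top0')
C1=lambda x,y:(188+x/4-.4,148+y/4-.4)
C2=lambda x,y:(125+x/5.714-.4,180+y/5.714-.4)
C3=lambda x,y:(385+(x-400)/5.714-.4,195+y/5.714-.4)
pc=np.array([plane(m,*C1(*p),20) for p in[(78,12),(787,85),(760,520),(10,440)]])[:,:2]
print('pan',pc.round(1).tolist())
ex=((pc[0]-pc[3])+(pc[1]-pc[2]));a1=np.arctan2(ex[1],ex[0])
ey=((pc[0]-pc[1])+(pc[3]-pc[2]));a2=np.arctan2(-ey[0],ey[1]);print('yaw',np.degrees([a1,a2]))
a=a2;c=pc.mean(0);Rm=np.array([[np.cos(a),-np.sin(a)],[np.sin(a),np.cos(a)]])
o=c+Rm@[88.5,0];print('rail origin',o.round(1))
loc=lambda w:Rm.T@(np.array(w)[:2]-o)
for p in[(178,85),(662,135)]:w=plane(m,*C1(*p),116);print('plank end',w.round(1),loc(w).round(1))
for y in(-238,238):print('nut pred',o+Rm@[0,y],proj(m,[*(o+Rm@[0,y]),45]),)
for p in[(104,106),(730,172)]:print('nut px',C1(*p),plane(m,*C1(*p),49).round(1))
hsv=cv2.cvtColor(im,cv2.COLOR_BGR2HSV);g=cv2.inRange(hsv,(15,120,90),(35,255,255))
for nm,A,B in[('L',(78,135),(125,75)),('R',(698,192),(764,153))]:
  A=plane(m,*C1(*A),53);B=plane(m,*C1(*B),53);print(nm,'wings',A.round(1),B.round(1),'mid',((A+B)/2).round(1),'ang',np.degrees(np.arctan2(*(B-A)[1::-1])))
b=cv2.inRange(hsv,(0,90,20),(14,255,150));b[:195]=0;b[265:]=0;b[:,:192]=0;b[:,335:]=0
n,l,st,ce=cv2.connectedComponentsWithStats(b)
for i in range(1,n):
  if st[i,4]>300:
    y,x=np.where(l==i);w=np.array([plane(m,u,v,40)[:2] for u,v in zip(x,y)])
    mn,ev,_=cv2.PCACompute2(w.astype(np.float32),None);r=cv2.minAreaRect(w.astype(np.float32));e=ev[0]*np.sign(ev[0][0])
    print('shell',st[i,4],mn.round(1),'rect',np.round(r[0],1),np.round(r[1],1),'yaw',np.degrees(np.arctan2(e[1],e[0])))
print('tray',[plane(m,*C2(*p),3)[:2].round(1).tolist() for p in[(120,38),(318,78),(245,342),(50,302)]])
for h in(50,64):print('bars',h,[plane(m,*C2(*p),h)[:2].round(1).tolist() for p in[(140,115),(255,130),(92,255),(212,275)]])
print('horn',[plane(m,*C2(*p),75)[:2].round(1).tolist() for p in[(85,97),(40,240)]])
t=plane(m,*C3(635,78),10);e=plane(m,*C3(570,408),15);print('brush tip/end',t.round(1),e.round(1),np.degrees(np.arctan2(*(t-e)[1::-1])))
E
python3 meas.py
```

```text
pan [[695.0, 265.2], [687.2, -288.5], [351.3, -285.0], [358.5, 272.1]]
yaw [-0.88949355 -0.77422591]
rail origin [611.5 -10.2]
plank end [614.1 165.9 116. ] [  0.2 176.2]
plank end [ 609.3 -183.   116. ] [ 1.000e-01 -1.728e+02]
nut pred [ 608.29236572 -248.22556566] [371.4717477  190.14164721]
nut pred [614.72425862 227.73097727] [214.49596501 173.9095509 ]
nut px (213.6, 174.1) [612.7 229.6  49. ]
nut px (370.1, 190.6) [ 605.4 -243.6   49. ]
L wings [587.3 245.4  53. ] [637.3 216.2  53. ] mid [612.3 230.8  53. ] ang -30.365313053988
R wings [ 586.6 -219.9   53. ] [ 621.4 -267.6   53. ] mid [ 604.  -243.8   53. ] ang -53.91379531702326
shell 700 [[463.6 197.8]] rect [465.7 195.3] [ 71.4 131.3] yaw -14.655664
shell 690 [[447.7  75.9]] rect [451.6  72.8] [136.3  70.7] yaw 16.103466
shell 655 [[458.5 -61. ]] rect [461.1 -59.5] [ 68.  135.7] yaw -11.552273
tray [[567.4, 445.1], [555.1, 333.5], [408.2, 351.9], [419.5, 459.7]]
bars 50 [[515.6, 412.2], [513.2, 350.5], [439.4, 425.6], [435.0, 361.5]]
bars 64 [[512.6, 407.7], [510.2, 346.7], [437.2, 421.0], [432.8, 357.6]]
horn [[517.0, 434.3], [440.6, 445.3]]
brush tip/end [ 576.6 -423.6   10. ] [ 395.8 -393.7   15. ] -9.41208340046627
```

```bash
python3 - <<'E'
from h import *
im,m=load('scene0')
a=cv2.resize(im[130:200,350:420],(400,400));b=cv2.resize(im[235:315,190:270],(400,400))
cv2.imwrite('pics/c3.png',np.hstack([a,b]))
E
```

```text
(no output)
```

View pics/c3.png

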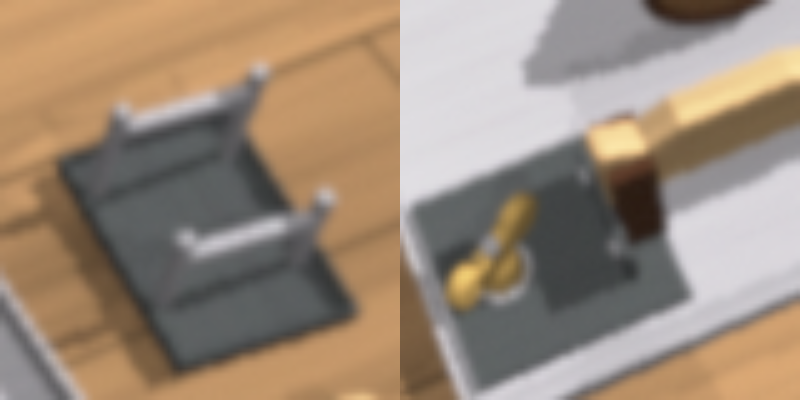

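The scene crop shows the rest's horn tops at (122,113), (260,72), (187,240), (326,198) and the right nut's wings. I'll triangulate from the two views.

```bash
cat > tri.py <<'E'
from h import *
_,mt=load('top0');_,ms=load('scene0')
C1=lambda x,y:(188+x/4-.4,148+y/4-.4)
C2=lambda x,y:(125+x/5.714-.4,180+y/5.714-.4)
S1=lambda x,y:(350+x/5.714-.4,130+y/5.714-.4)
S2=lambda x,y:(190+(x-400)/5-.4,235+y/5-.4)
def tri(a,b):
    A=[];B=[];
    for o,d in(ray(mt,*a),ray(ms,*b)):
        d=d/np.linalg.norm(d);M=np.eye(3)-np.outer(d,d);A.append(M);B.append(M@o)
    x=np.linalg.solve(sum(A),sum(B));return x.round(1), [round(float(np.linalg.norm(M@x-b)),1) for M,b in zip(A,B)]
print('far horn',tri(C2(87,97),S1(326,198)));print('near horn',tri(C2(41,239),S1(260,72)))
print('R nut w1',tri(C1(698,192),S2(525,203)),'w2',tri(C1(762,155),S2(463,290)))
print('R plank',tri(C1(662,122),S2(590,130)))
print('far -y horn h=82,68',[plane(ms,*S1(187,240),z).round(1) for z in(82,68)],'near',[plane(ms,*S1(122,113),z).round(1) for z in(82,68)],'far +y',[plane(ms,*S1(326,198),z).round(1) for z in(82,68)],'near +y',[plane(ms,*S1(260,72),z).round(1) for z in(82,68)])
E
python3 tri.py
```

```text
far horn (array([520.1, 437.9,  60.5]), [0.4, 0.4])
near horn (array([441. , 444.7,  75.9]), [0.1, 0.1])
R nut w1 (array([ 590.5, -221.5,   38.8]), [0.4, 0.4]) w2 (array([ 622.5, -267.3,   43.6]), [0.5, 0.5])
R plank (array([ 611.4, -180.7,  140. ]), [1.2, 1.2])
far -y horn h=82,68 [array([521.8, 340.8,  82. ]), array([514.8, 349.6,  68. ])] near [array([436.3, 356.5,  82. ]), array([428. , 365.5,  68. ])] far +y [array([530.6, 422.2,  82. ]), array([523.7, 432.2,  68. ])] near +y [array([444.7, 440.3,  82. ]), array([436.5, 450.5,  68. ])]
```

```bash
cat >> h.py <<'E'
def psi(): 
    x=R.from_quat(arm.read_state()['ee_rot']).apply([1,0,0]);return np.degrees(np.arctan2(x[1],x[0]))
def goal(x,y,zg,ps=None,ref=None):
    "grasp-point goal -> travel in tool axes from the current pose, dr"
    s=arm.read_state();r=R.from_quat(s['ee_rot']);p=psi()
    t=r.inv().apply(np.array([x,y,zg+155])-s['position']);d=0 if ps is None else -np.radians((ps-p+180)%360-180)
    return t.round(1).tolist(),round(float(d),3)
def st():
    s=arm.read_state();r=R.from_quat(s['ee_rot']);g=s['position']+r.apply([0,0,155])
    print('t',round(s['clock'],2),'grasp',g.round(1),'psi',round(psi(),1),'j6',round(float(np.degrees(s['joints'][5])),1),'w',round(s['gripper_width'],1),'F',np.round(s['contact_force'],1),'T',np.round(s['wrist_torque'],2),'gf',round(s['grasp_force'],1),'tilt',round(float(np.degrees(np.arccos(-r.apply([0,0,1])[2]))),2))
E
python3 -c "
from h import *
st();print(goal(612.5,229.5,165,-30.4))"
```

```text
t 0.15 grasp [264.8 565.7 248.9] psi -25.1 j6 -14.8 w 85.1 F [ 0.   0.5 -0.8] T [-0.04 -0.01 -0.02] gf 0.0 tilt 0.09
([457.5, 157.1, 84.2], 0.093)
```

Emit:
move_arm(fingers=[40, 40, 40, 40, 40, 40, 40, 40, 40, 40], travel=[[457, 157, 84], [457, 157, 84], [457, 157, 84], [457, 157, 84], [457, 157, 84], [457, 157, 84], [457, 157, 84], [457, 157, 84], [457, 157, 84], [457, 157, 84]], dr=[[0, 0, 0.09], [0, 0, 0.09], [0, 0, 0.09], [0, 0, 0.09], [0, 0, 0.09], [0, 0, 0.09], [0, 0, 0.09], [0, 0, 0.09], [0, 0, 0.09], [0, 0, 0.09]])

```text
clock: 1.15
position: [613.7, 227.9, 319.7]
ee_rot: [0.965, -0.261, -0.0, 0.0]
contact_force: [1.2, 0.6, 0.0]
gripper_width: 40.1
grasp_force: 0.0
```

Emit:
move_arm(fingers=[40, 40], travel=[[0, 0, 0], [0, 0, 0]], dr=[[0, 0, 0], [0, 0, 0]])

```text
clock: 1.35
position: [612.7, 229.1, 319.7]
ee_rot: [0.965, -0.262, -0.001, 0.001]
contact_force: [-0.1, 0.5, -0.1]
gripper_width: 39.8
grasp_force: 0.0
```

```bash
python3 - <<'E'
from h import *
st();im=snap('wrist','w1')
_,m=load('w1');s=arm.read_state();g=s['position']+R.from_quat(s['ee_rot']).apply([0,0,155])
print(proj(m,g),proj(m,[612.5,229.5,45]))
E
```

```text
t 1.35 grasp [612.4 229.  164.7] psi -30.4 j6 25.0 w 39.8 F [-0.1  0.5 -0.1] T [ 0.02 -0.01  0.03] gf 0.0 tilt 0.1
[282.46904712 296.27078822] [282.29309201 212.02616882]
```

View pics/w1.png

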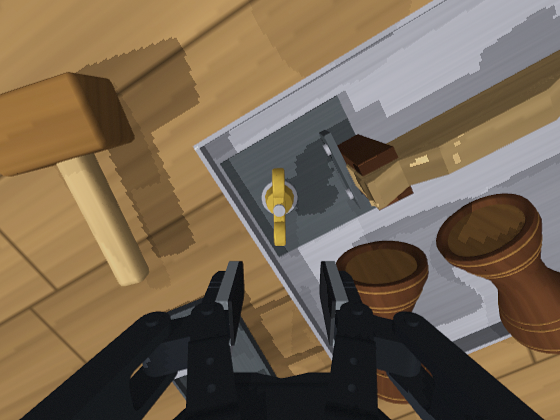

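The wrist view shows the nut's wings running vertically in the image from (279,168) to (280,246), about 3 px left of the finger centre line (282). So the orientation is right, and a sideways offset of about 2 mm is needed.

```bash
python3 - <<'E'
from h import *
im,m=load('w1')
A=plane(m,279,169,53);B=plane(m,280,245,53);print(A,B,(A+B)/2,np.degrees(np.arctan2(*(A-B)[1::-1])));c=(A+B)/2
print(goal(c[0],c[1],44,None))
# rail plank/top refs
E
```

```text
[646.77540184 212.44168796  53.        ] [590.33929348 244.74299316  53.        ] [618.55734766 228.59234056  53.        ] -29.7847394147488
([6.4, -2.0, 121.3], 0.0)
```

```bash
python3 - <<'E'
from h import *
im,m=load('w1')
for z in(8,10,12):print(z,plane(m,279,198,z).round(1))
for z in(45,50,53):print(z,plane(m,279,211,z).round(1))
E
```

```text
8 [615.3 231.4   8. ]
10 [615.8 231.1  10. ]
12 [616.3 230.8  12. ]
45 [614.7 231.4  45. ]
50 [616.1 230.5  50. ]
53 [617. 230.  53.]
```

```bash
python3 -c "
from h import *
print(goal(615.5,230.3,46))"
```

```text
([2.9, -2.0, 119.3], 0.0)
```

Emit:
move_arm(fingers=[40, 40, 40, 40, 40, 0, 0, 0, 0, 0], travel=[[3, -2, 40], [3, -2, 80], [3, -2, 119], [3, -2, 119], [3, -2, 119], [3, -2, 119], [3, -2, 119], [3, -2, 119], [3, -2, 119], [3, -2, 119]], dr=[[0, 0, 0], [0, 0, 0], [0, 0, 0], [0, 0, 0], [0, 0, 0], [0, 0, 0], [0, 0, 0], [0, 0, 0], [0, 0, 0], [0, 0, 0]])

```text
clock: 2.4
position: [615.7, 229.7, 204.9]
ee_rot: [0.965, -0.261, 0.0, 0.0]
contact_force: [-2.5, -2.9, 6.1]
gripper_width: 8.7
grasp_force: 60.5
```

```bash
python3 -c "
from h import *
st()"
```

```text
t 2.4 grasp [615.8 229.6  49.9] psi -30.2 j6 25.2 w 8.7 F [-2.5 -2.9  6.1] T [-0.89  0.99  0.04] gf 60.5 tilt 0.05
```

Emit:
move_arm(fingers=[0, 0, 0, 0, 0, 0, 0, 0, 0, 0], travel=[[0, 0, -3], [0, 0, -3], [0, 0, -3], [0, 0, -3], [0, 0, -3], [0, 0, -3], [0, 0, -3], [0, 0, -3], [0, 0, -3], [0, 0, -3]], dr=[[0, 0, 0.14], [0, 0, 0.28], [0, 0, 0.42], [0, 0, 0.56], [0, 0, 0.7], [0, 0, 0.84], [0, 0, 0.98], [0, 0, 1.12], [0, 0, 1.26], [0, 0, 1.4]])

```text
clock: 3.4
position: [615.7, 229.6, 205.0]
ee_rot: [-0.568, 0.823, -0.0, -0.0]
contact_force: [1.2, -2.3, -5.1]
gripper_width: 8.6
grasp_force: 59.9
```

```bash
python3 -c "
from h import *
st()"
```

```text
t 3.4 grasp [615.7 229.5  50. ] psi -110.8 j6 -55.3 w 8.6 F [ 1.2 -2.3 -5.1] T [-0.62 -0.51  0.04] gf 59.9 tilt 0.02
```

Emit:
move_arm(fingers=[0, 0, 0, 0, 0, 0, 0, 0, 0, 0], travel=[[0, 0, 1], [0, 0, 1], [0, 0, 1], [0, 0, 1], [0, 0, 1], [0, 0, 1], [0, 0, 1], [0, 0, 1], [0, 0, 1], [0, 0, 1]], dr=[[0, 0, 0.14], [0, 0, 0.28], [0, 0, 0.42], [0, 0, 0.56], [0, 0, 0.7], [0, 0, 0.84], [0, 0, 0.98], [0, 0, 1.12], [0, 0, 1.26], [0, 0, 1.4]])

```text
clock: 4.4
position: [615.7, 229.7, 205.0]
ee_rot: [0.096, 0.995, -0.0, -0.0]
contact_force: [-0.1, -2.3, -2.2]
gripper_width: 8.2
grasp_force: 60.4
```

```bash
python3 -c "
from h import *
st()"
```

```text
t 4.4 grasp [615.6 229.6  50. ] psi 169.0 j6 -135.6 w 8.2 F [-0.1 -2.3 -2.2] T [-0.68  0.16  0.04] gf 60.4 tilt 0.03
```

Emit:
move_arm(fingers=[0, 0, 0, 0, 0, 0], travel=[[0, 0, 0], [0, 0, 0], [0, 0, 0], [0, 0, 0], [0, 0, 0], [0, 0, 0]], dr=[[0, 0, 0.13], [0, 0, 0.26], [0, 0, 0.39], [0, 0, 0.52], [0, 0, 0.66], [0, 0, 0.66]])

```text
clock: 5.0
position: [615.7, 229.7, 205.0]
ee_rot: [0.411, 0.912, -0.0, 0.0]
contact_force: [-1.1, -2.9, 1.0]
gripper_width: 8.1
grasp_force: 60.6
```

```bash
python3 -c "
from h import *
st()"
```

```text
t 5.0 grasp [615.7 229.6  50. ] psi 131.5 j6 -173.1 w 8.1 F [-1.1 -2.9  1. ] T [-0.83  0.37 -0.02] gf 60.6 tilt 0.02
```

Emit:
move_arm(fingers=[40, 40, 40, 40, 40, 40, 40, 40, 40, 40], travel=[[0, 0, 0], [0, 0, 0], [0, 0, -35], [0, 0, -35], [0, 0, -35], [0, 0, -35], [0, 0, -35], [0, 0, -35], [0, 0, -35], [0, 0, -35]], dr=[[0, 0, 0], [0, 0, 0], [0, 0, 0], [0, 0, -0.14], [0, 0, -0.28], [0, 0, -0.42], [0, 0, -0.56], [0, 0, -0.7], [0, 0, -0.84], [0, 0, -0.98]])

```text
clock: 6.0
position: [616.1, 230.9, 239.5]
ee_rot: [-0.071, 0.997, 0.001, 0.001]
contact_force: [-0.1, 0.1, 0.1]
gripper_width: 40.3
grasp_force: 0.0
```

Emit:
move_arm(fingers=[40, 40, 40, 40, 40, 40, 40, 40, 40, 40], travel=[[0, 0, 0], [0, 0, 0], [0, 0, 0], [0, 0, 0], [0, 0, 0], [0, 0, 0], [0, 0, 0], [0, 0, 0], [0, 0, 0], [0, 0, 0]], dr=[[0, 0, -0.14], [0, 0, -0.28], [0, 0, -0.42], [0, 0, -0.56], [0, 0, -0.7], [0, 0, -0.84], [0, 0, -0.98], [0, 0, -1.12], [0, 0, -1.26], [0, 0, -1.4]])

```text
clock: 7.0
position: [616.1, 230.9, 239.5]
ee_rot: [-0.697, 0.717, -0.0, 0.001]
contact_force: [-0.5, 0.2, 0.4]
gripper_width: 39.7
grasp_force: 0.0
```

Emit:
move_arm(fingers=[40, 40, 40, 40, 40, 40, 40], travel=[[0, 0, 0], [0, 0, 0], [0, 0, 0], [0, 0, 0], [0, 0, 0], [0, 0, 0], [0, 0, 0]], dr=[[0, 0, -0.14], [0, 0, -0.28], [0, 0, -0.42], [0, 0, -0.56], [0, 0, -0.7], [0, 0, -0.76], [0, 0, -0.76]])

```text
clock: 7.7
position: [616.1, 230.8, 239.4]
ee_rot: [0.912, -0.411, 0.001, -0.001]
contact_force: [-0.1, 0.1, -0.4]
gripper_width: 40.0
grasp_force: 0.0
```

```bash
python3 -c "
from h import *
st();print(goal(615.6,229.8,50,-48.5))"
```

```text
t 7.7 grasp [616.4 230.9  84.4] psi -48.5 j6 6.9 w 40.0 F [-0.1  0.1 -0.4] T [0.02 0.04 0.05] gf 0.0 tilt 0.11
([0.4, 1.1, 34.4], 0.0)
```

Emit:
move_arm(fingers=[40, 40, 40, 0, 0, 0, 0, 0, 0, 0], travel=[[0, 1, 34], [0, 1, 34], [0, 1, 34], [0, 1, 34], [0, 1, 34], [0, 1, 34], [0, 1, 34], [0, 1, 34], [0, 1, 34], [0, 1, 34]], dr=[[0, 0, 0], [0, 0, 0], [0, 0, 0], [0, 0, 0], [0, 0, 0], [0, 0, 0], [0, 0, 0], [0, 0, 0], [0, 0, 0.08], [0, 0, 0.16]])

```text
clock: 8.7
position: [615.3, 229.8, 206.4]
ee_rot: [0.875, -0.484, 0.001, -0.001]
contact_force: [-1.4, -0.2, 6.2]
gripper_width: 8.3
grasp_force: 61.2
```

```bash
python3 -c "
from h import *
st()"
```

```text
t 8.7 grasp [615.6 229.8  51.4] psi -57.9 j6 -2.5 w 8.3 F [-1.4 -0.2  6.2] T [-0.22  0.56  0.06] gf 61.2 tilt 0.09
```

Emit:
move_arm(fingers=[0, 0, 0, 0], travel=[[0, 0, 0], [0, 0, 0], [0, 0, 0], [0, 0, 0]], dr=[[0, 0, 0.05], [0, 0, 0.1], [0, 0, 0.15], [0, 0, 0.15]])

```text
clock: 9.1
position: [615.3, 230.0, 206.4]
ee_rot: [0.839, -0.545, 0.001, -0.0]
contact_force: [-2.0, -1.0, 6.0]
gripper_width: 8.0
grasp_force: 72.5
```

```bash
python3 -c "
from h import *
st()"
```

```text
t 9.1 grasp [615.6 229.9  51.4] psi -66.0 j6 -10.7 w 8.0 F [-2. -1.  6.] T [-0.26  0.62  1.28] gf 72.5 tilt 0.11
```

Emit:
move_arm(fingers=[40, 40, 40, 40, 40], travel=[[0, 0, 0], [0, 0, 0], [0, 0, -40], [0, 0, -80], [0, 0, -114]], dr=[[0, 0, 0], [0, 0, 0], [0, 0, 0], [0, 0, 0], [0, 0, 0]])

```text
clock: 9.6
position: [615.4, 229.6, 320.4]
ee_rot: [0.837, -0.547, 0.0, -0.0]
contact_force: [1.5, 0.1, -1.0]
gripper_width: 40.2
grasp_force: 0.0
```

```bash
python3 -c "
from h import *
st();print(goal(608,-245.8,165,-54))"
```

```text
t 9.6 grasp [615.5 229.7 165.4] psi -66.4 j6 -10.9 w 40.2 F [ 1.5  0.1 -1. ] T [ 0.02 -0.07  0.02] gf 0.0 tilt 0.07
([432.6, 197.3, 0.1], -0.216)
```

Emit:
move_arm(fingers=[40, 40, 40, 40, 40, 40, 40, 40, 40, 40], travel=[[433, 197, 0], [433, 197, 0], [433, 197, 0], [433, 197, 0], [433, 197, 0], [433, 197, 0], [433, 197, 0], [433, 197, 0], [433, 197, 0], [433, 197, 0]], dr=[[0, 0, -0.1], [0, 0, -0.216], [0, 0, -0.216], [0, 0, -0.216], [0, 0, -0.216], [0, 0, -0.216], [0, 0, -0.216], [0, 0, -0.216], [0, 0, -0.216], [0, 0, -0.216]])

```text
clock: 10.6
position: [607.8, -249.8, 318.2]
ee_rot: [0.89, -0.456, -0.0, 0.0]
contact_force: [0.1, 0.8, -0.6]
gripper_width: 40.1
grasp_force: 0.0
```

Emit:
move_arm(fingers=[40, 40, 40], travel=[[0, 0, 0], [0, 0, 0], [0, 0, 0]], dr=[[0, 0, 0], [0, 0, 0], [0, 0, 0]])

```text
clock: 10.9
position: [608.6, -245.2, 318.5]
ee_rot: [0.891, -0.453, -0.0, -0.0]
contact_force: [-0.1, 0.1, 0.5]
gripper_width: 40.2
grasp_force: 0.0
```

```bash
python3 - <<'E'
from h import *
st();im=snap('wrist','w2')
_,m=load('w2');print(proj(m,[609,-246.3,45]))
im=cv2.imread('pics/w2.png');hsv=cv2.cvtColor(im,cv2.COLOR_BGR2HSV)
g=cv2.inRange(hsv,(18,150,80),(32,255,255))[150:260,240:330]
y,x=np.where(g>0);print(x.min()+240,x.max()+240,y.min()+150,y.max()+150,len(x))
cv2.imwrite('pics/c4.png',cv2.resize(im[130:290,200:360],(640,640)))
E
```

```text
t 10.9 grasp [ 608.6 -245.1  163.5] psi -53.9 j6 43.9 w 40.2 F [-0.1  0.1  0.5] T [ 0.02 -0.   -0.03] gf 0.0 tilt 0.02
[283.1634929  210.36623772]
269 296 171 247 1075
```

View pics/c4.png

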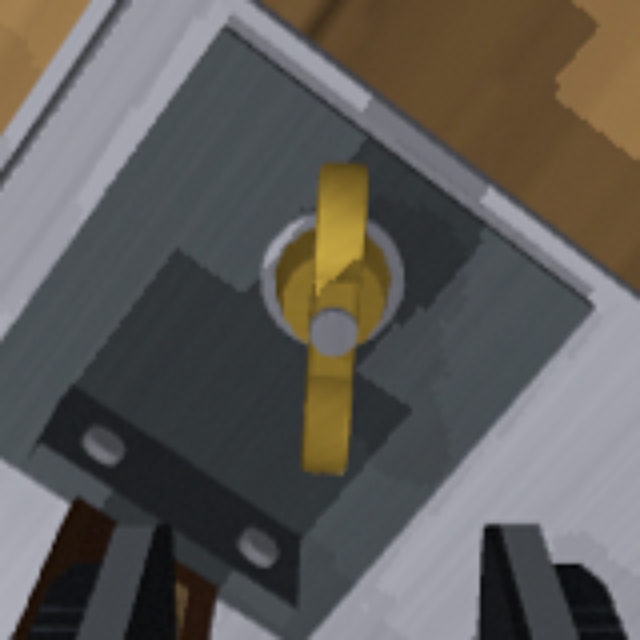

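The crop shows the right nut with its bolt at full-image px (283.5,213), and the wings tilted about 3° further clockwise.

```bash
python3 - <<'E'
from h import *
_,m=load('w2');p=plane(m,283.3,212.8,48);print(p,plane(m,283.2,200,9));print(goal(p[0],p[1]-.3,49,-57))
E
```

```text
[ 608.25750964 -245.45663068   48.        ] [ 607.8164351  -244.97635474    9.        ]
([0.5, 0.9, 114.7], 0.054)
```

Emit:
move_arm(fingers=[40, 40, 40, 40, 40, 0, 0, 0, 0, 0], travel=[[0, 1, 40], [0, 1, 80], [0, 1, 114], [0, 1, 114], [0, 1, 114], [0, 1, 114], [0, 1, 114], [0, 1, 114], [0, 1, 114], [0, 1, 114]], dr=[[0, 0, 0.054], [0, 0, 0.054], [0, 0, 0.054], [0, 0, 0.054], [0, 0, 0.054], [0, 0, 0.054], [0, 0, 0.054], [0, 0, 0.054], [0, 0, 0.054], [0, 0, 0.054]])

```text
clock: 11.95
position: [608.0, -246.9, 207.5]
ee_rot: [0.879, -0.477, 0.002, -0.0]
contact_force: [-2.6, -0.3, 5.7]
gripper_width: 8.1
grasp_force: 62.1
```

```bash
python3 -c "
from h import *
st()"
```

```text
t 11.95 grasp [ 608.5 -247.1   52.5] psi -57.0 j6 40.9 w 8.1 F [-2.6 -0.3  5.7] T [0.02 0.57 0.08] gf 62.1 tilt 0.19
```

Emit:
move_arm(fingers=[0, 0, 0, 0, 0, 0, 0, 0, 0, 0], travel=[[0, 0, 0], [0, 0, 0], [0, 0, 0], [0, 0, 0], [0, 0, 0], [0, 0, 0], [0, 0, 0], [0, 0, 0], [0, 0, 0], [0, 0, 0]], dr=[[0, 0, 0.14], [0, 0, 0.28], [0, 0, 0.42], [0, 0, 0.56], [0, 0, 0.7], [0, 0, 0.84], [0, 0, 0.98], [0, 0, 1.12], [0, 0, 1.26], [0, 0, 1.4]])

```text
clock: 12.95
position: [607.4, -246.9, 207.5]
ee_rot: [-0.362, 0.932, -0.001, 0.0]
contact_force: [-4.2, 1.8, 8.7]
gripper_width: 8.3
grasp_force: 62.3
```

```bash
python3 -c "
from h import *
st()"
```

```text
t 12.95 grasp [ 607.6 -247.    52.5] psi -137.6 j6 -39.6 w 8.3 F [-4.2  1.8  8.7] T [0.13 1.16 0.09] gf 62.3 tilt 0.07
```

Emit:
move_arm(fingers=[0, 0, 0, 0, 0, 0, 0, 0, 0, 0], travel=[[0, 0, 0], [0, 0, 0], [0, 0, 0], [0, 0, 0], [0, 0, 0], [0, 0, 0], [0, 0, 0], [0, 0, 0], [0, 0, 0], [0, 0, 0]], dr=[[0, 0, 0.14], [0, 0, 0.28], [0, 0, 0.42], [0, 0, 0.56], [0, 0, 0.7], [0, 0, 0.84], [0, 0, 0.98], [0, 0, 1.12], [0, 0, 1.26], [0, 0, 1.4]])

```text
clock: 13.95
position: [607.4, -246.1, 207.5]
ee_rot: [0.324, 0.946, 0.0, 0.0]
contact_force: [-3.8, 4.0, 8.9]
gripper_width: 7.8
grasp_force: 62.9
```

Emit:
move_arm(fingers=[0, 0, 0, 0, 0], travel=[[0, 0, 0], [0, 0, 0], [0, 0, 0], [0, 0, 0], [0, 0, 0]], dr=[[0, 0, 0.1], [0, 0, 0.2], [0, 0, 0.3], [0, 0, 0.36], [0, 0, 0.36]])

```text
clock: 14.45
position: [607.5, -246.0, 207.5]
ee_rot: [0.486, 0.874, 0.0, 0.0]
contact_force: [-2.9, 4.5, 8.4]
gripper_width: 8.2
grasp_force: 62.9
```

```bash
python3 -c "
from h import *
st()"
```

```text
t 14.45 grasp [ 607.7 -245.9   52.5] psi 121.8 j6 -140.2 w 8.2 F [-2.9  4.5  8.4] T [ 1.27  1.14 -0.03] gf 62.9 tilt 0.05
```

Emit:
move_arm(fingers=[0, 0, 0], travel=[[0, 0, 0], [0, 0, 0], [0, 0, 0]], dr=[[0, 0, 0.06], [0, 0, 0.12], [0, 0, 0.12]])

```text
clock: 14.75
position: [607.7, -245.8, 207.5]
ee_rot: [0.535, 0.845, -0.0, 0.0]
contact_force: [-3.9, 3.0, 8.3]
gripper_width: 7.9
grasp_force: 67.4
```

```bash
python3 -c "
from h import *
st()"
```

```text
t 14.75 grasp [ 607.7 -245.9   52.5] psi 115.3 j6 -146.9 w 7.9 F [-3.9  3.   8.3] T [1.23 1.15 1.08] gf 67.4 tilt 0.04
```

Emit:
move_arm(fingers=[40, 40, 85, 85, 85], travel=[[0, 0, 0], [0, 0, 0], [0, 0, -40], [0, 0, -80], [0, 0, -118]], dr=[[0, 0, 0], [0, 0, 0], [0, 0, 0], [0, 0, 0], [0, 0, 0]])

```text
clock: 15.25
position: [607.7, -246.8, 324.2]
ee_rot: [0.537, 0.843, 0.0, 0.0]
contact_force: [0.6, -0.4, 0.6]
gripper_width: 79.4
grasp_force: 0.0
```

```bash
python3 -c "
from h import *
st();print(goal(460,-60,170,168.5))"
```

```text
t 15.25 grasp [ 607.7 -246.8  169.2] psi 115.0 j6 -147.0 w 79.4 F [ 0.6 -0.4  0.6] T [-0.04 -0.12  0.02] gf 0.0 tilt 0.02
([231.7, -55.0, -0.9], -0.934)
```

Emit:
move_arm(fingers=[85, 85, 85, 85, 85, 85, 85, 85, 85, 85], travel=[[232, -55, 0], [232, -55, 0], [232, -55, 0], [232, -55, 0], [232, -55, 0], [232, -55, 0], [232, -55, 0], [232, -55, 0], [232, -55, 0], [232, -55, 0]], dr=[[0, 0, -0.14], [0, 0, -0.28], [0, 0, -0.42], [0, 0, -0.56], [0, 0, -0.7], [0, 0, -0.84], [0, 0, -0.934], [0, 0, -0.934], [0, 0, -0.934], [0, 0, -0.934]])

```text
clock: 16.25
position: [459.8, -59.9, 322.7]
ee_rot: [0.101, 0.995, 0.0, 0.0]
contact_force: [-1.0, -0.0, -0.8]
gripper_width: 84.8
grasp_force: 0.0
```

```bash
cat >> h.py <<'E'
def shell(f,z=40):
    snap('wrist',f);im,m=load(f);hsv=cv2.cvtColor(im,cv2.COLOR_BGR2HSV)
    s=arm.read_state();g=s['position']+R.from_quat(s['ee_rot']).apply([0,0,155])
    b=cv2.inRange(hsv,(0,90,20),(16,255,200));b=cv2.morphologyEx(b,cv2.MORPH_CLOSE,np.ones((9,9)));n,l,sta,ce=cv2.connectedComponentsWithStats(b)
    for i in range(1,n):
        if sta[i,4]>2500:
            y,x=np.where(l==i);w=np.array([plane(m,u,v,z)[:2] for u,v in zip(x[::5],y[::5])],np.float32)
            mn,ev,_=cv2.PCACompute2(w,None);e=ev[0]*np.sign(ev[0][0]);r=cv2.minAreaRect(w)
            t=(w-mn)@e;q=(w-mn)@np.array([-e[1],e[0]]);bins=np.arange(-50,50,4);wd=[(np.ptp(q[abs(t-k)<3]),k) for k in bins if (abs(t-k)<3).sum()>3]
            k=min(wd)[1] if wd else 0;qq=q[abs(t-k)<3];c=mn[0]+e*k+np.array([-e[1],e[0]])*(qq.max()+qq.min())/2
            print('comp',sta[i].tolist(),'mean',mn.round(1),'rect',np.round(r[0],1),np.round(r[1],1),'yaw',round(float(np.degrees(np.arctan2(e[1],e[0]))),1),'waist',c.round(1),np.round(min(wd)[0],1))
E
python3 - <<'E'
from h import *
st();shell('w3')
E
```

```text
t 16.25 grasp [459.8 -59.9 167.7] psi 168.4 j6 -114.3 w 84.8 F [-1.  -0.  -0.8] T [-0.04 -0.02  0.02] gf 0.0 tilt 0.0
comp [0, 0, 226, 75, 5583] mean [[ 291.2 -172.8]] rect [ 289. -156.] [ 40.1 177.5] yaw 87.4 waist [ 294.3 -138.9] 10.4
comp [249, 0, 311, 80, 5890] mean [[347.8  52.8]] rect [341.2  52.9] [223.4  32.8] yaw 89.6 waist [350.8  10.8] 11.6
comp [361, 66, 199, 193, 18642] mean [[459.1  92. ]] rect [461.2  99.8] [166.9 147.9] yaw 33.3 waist [444.3  74.4] 56.2
comp [227, 128, 101, 172, 12239] mean [[462.2 -65.7]] rect [470.2 -67.4] [ 79.7 158.7] yaw -14.3 waist [452.3 -63.8] 39.0
comp [0, 135, 100, 273, 11154] mean [[ 488.6 -308.2]] rect [ 510.2 -297.1] [ 95.2 304.8] yaw -26.2 waist [ 442.9 -287.9] 46.1
```

View pics/w3.png

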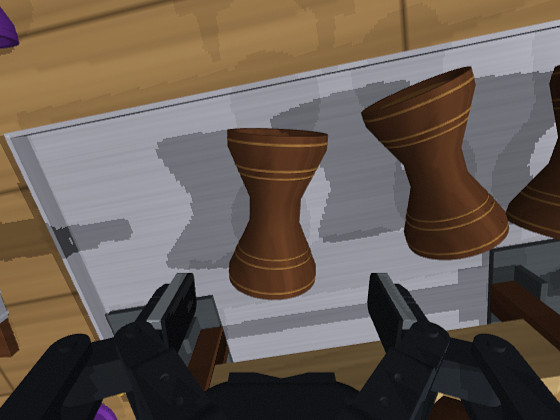

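Shell C is in view with its waist at about (275,211), between the fingers, and its yaw is within 3° of the tool. Its neighbours are to the right.

```bash
python3 - <<'E'
from h import *
_,m=load('w3')
c=plane(m,275,211,45);a=plane(m,278,137,55);b=plane(m,272.5,285,40);print(c,np.degrees(np.arctan2(*(a-b)[1::-1])));print(goal(c[0],c[1],47,166.5))
E
```

```text
[459.14530701 -63.91630416  45.        ] 165.96494008477833
([-0.2, -4.1, 120.6], 0.034)
```

Emit:
move_arm(fingers=[85, 85, 85, 85, 0, 0, 0, 0, 0, 0], travel=[[0, -4, 40], [0, -4, 80], [0, -4, 120], [0, -4, 120], [0, -4, 120], [0, -4, 120], [0, -4, 120], [0, -4, 120], [0, -4, 120], [0, -4, 120]], dr=[[0, 0, 0.034], [0, 0, 0.034], [0, 0, 0.034], [0, 0, 0.034], [0, 0, 0.034], [0, 0, 0.034], [0, 0, 0.034], [0, 0, 0.034], [0, 0, 0.034], [0, 0, 0.034]])

```text
clock: 17.3
position: [459.8, -63.4, 205.1]
ee_rot: [0.117, 0.993, 0.001, 0.002]
contact_force: [-0.6, -1.7, 5.3]
gripper_width: 41.7
grasp_force: 58.9
```

```bash
python3 -c "
from h import *
st();print(goal(610.8,-58.1,200,179.05))"
```

```text
t 17.3 grasp [460.6 -63.4  50.1] psi 166.6 j6 -115.7 w 41.7 F [-0.6 -1.7  5.3] T [-0.1   0.2  -0.08] gf 58.9 tilt 0.29
([-146.4, 40.4, -149.2], -0.217)
```

Emit:
move_arm(fingers=[0, 0, 0, 0, 0, 0, 0, 0, 0, 0], travel=[[0, 0, -40], [0, 0, -80], [0, 0, -120], [0, 0, -149], [-36, 10, -149], [-73, 20, -149], [-110, 30, -149], [-146, 40, -149], [-146, 40, -149], [-146, 40, -149]], dr=[[0, 0, 0], [0, 0, 0], [0, 0, 0], [0, 0, 0], [0, 0, -0.05], [0, 0, -0.11], [0, 0, -0.17], [0, 0, -0.217], [0, 0, -0.217], [0, 0, -0.217]])

```text
clock: 18.3
position: [610.0, -58.5, 351.5]
ee_rot: [0.009, 1.0, 0.0, -0.001]
contact_force: [-0.6, 0.5, -3.2]
gripper_width: 42.3
grasp_force: 62.2
```

```bash
python3 - <<'E'
from h import *
st();snap('wrist','w4');print(goal(610.8,-58.1,141,179.05))
E
```

```text
t 18.3 grasp [609.9 -58.4 196.5] psi 179.0 j6 -100.6 w 42.3 F [-0.6  0.5 -3.2] T [-0.06  0.1   0.02] gf 62.2 tilt 0.07
([-1.4, 0.4, 55.7], -0.001)
```

View pics/w4.png

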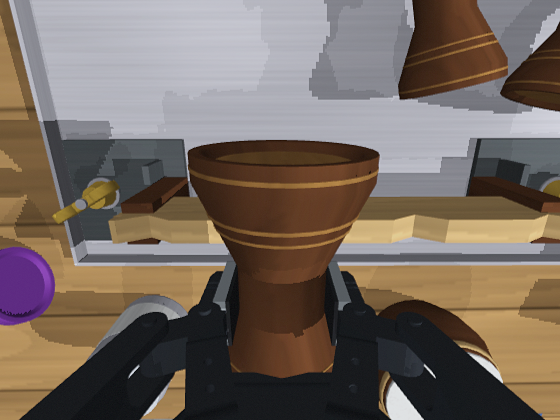

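The shell is held level and square above the notch.

Emit:
move_arm(fingers=[0, 0, 0, 0, 0, 0, 0], travel=[[-1, 0, 25], [-1, 0, 45], [-1, 0, 50], [-1, 0, 53], [-1, 0, 56], [-1, 0, 58], [-1, 0, 58]], dr=[[0, 0, 0], [0, 0, 0], [0, 0, 0], [0, 0, 0], [0, 0, 0], [0, 0, 0], [0, 0, 0]])

```text
clock: 19.05
position: [611.4, -58.5, 295.2]
ee_rot: [0.008, 1.0, -0.0, 0.001]
contact_force: [-2.2, 0.6, 1.4]
gripper_width: 42.4
grasp_force: 62.6
```

```bash
python3 - <<'E'
from h import *
_,m=load('w4');print([proj(m,[611.65+y*.0166-7,-8.15+y,116]).round() for y in(-150,50,150)])
st()
E
```

```text
[array([140., 222.]), array([419., 221.]), array([559., 221.])]
t 19.05 grasp [611.7 -58.5 140.2] psi 179.0 j6 -100.6 w 42.4 F [-2.2  0.6  1.4] T [0.17 0.42 0.05] gf 62.6 tilt 0.11
```

Emit:
move_arm(fingers=[60, 85, 85, 85, 85, 85], travel=[[0, 0, 0], [0, 0, 0], [0, 0, 0], [0, 0, -25], [0, 0, -60], [0, 0, -60]], dr=[[0, 0, 0], [0, 0, 0], [0, 0, 0], [0, 0, 0], [0, 0, 0], [0, 0, 0]])

```text
clock: 19.65
position: [612.7, -58.6, 359.3]
ee_rot: [0.008, 1.0, -0.0, 0.006]
contact_force: [1.5, -0.1, 0.3]
gripper_width: 85.1
grasp_force: 0.0
```

```bash
python3 - <<'E'
from h import *
st();print(goal(449.5,74,175,-164))
snap('wrist','w5')
E
```

```text
t 19.65 grasp [614.4 -58.6 204.3] psi 179.1 j6 -100.6 w 85.1 F [ 1.5 -0.1  0.3] T [-0.01 -0.09  0.06] gf 0.0 tilt 0.63
([165.6, 129.9, 27.5], -0.295)
```

View pics/w5.png

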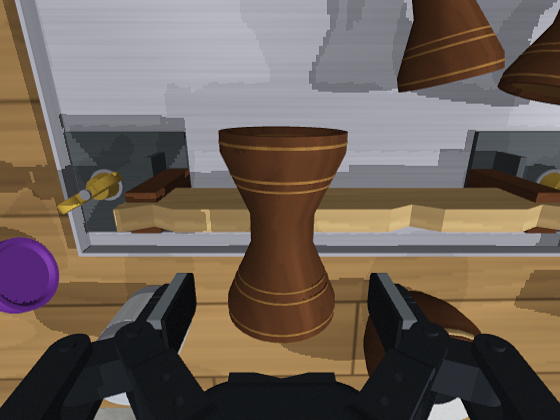

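The shell sits squarely across the rail at (283,215). On to shell B.

Emit:
move_arm(fingers=[85, 85, 85, 85, 85, 85, 85, 85], travel=[[166, 130, 27], [166, 130, 27], [166, 130, 27], [166, 130, 27], [166, 130, 27], [166, 130, 27], [166, 130, 27], [166, 130, 27]], dr=[[0, 0, -0.1], [0, 0, -0.2], [0, 0, -0.295], [0, 0, -0.295], [0, 0, -0.295], [0, 0, -0.295], [0, 0, -0.295], [0, 0, -0.295]])

```text
clock: 20.5
position: [448.5, 74.0, 326.7]
ee_rot: [-0.138, 0.99, -0.0, 0.0]
contact_force: [1.1, -0.2, -0.0]
gripper_width: 84.7
grasp_force: 0.0
```

```bash
python3 - <<'E'
from h import *
st();snap('wrist','w6');im,m=load('w6');hsv=cv2.cvtColor(im,cv2.COLOR_BGR2HSV)
b=cv2.inRange(hsv,(0,90,20),(16,255,200))
for y in range(110,300,10):
    x=np.where(b[y]>0)[0]; x=x[(x>180)&(x<380)]
    # run containing centre
    if len(x):
        k=x[np.argmin(abs(x-280))];l=r=k
        while b[y,max(l-4,0):l].any() and l>3:l=l-4+np.where(b[y,l-4:l])[0][0]
        while b[y,r+1:r+5].any() and r<555:r=r+1+np.where(b[y,r+1:r+5])[0][-1]
        print(y,l,r,(l+r)/2,r-l)
E
```

```text
t 20.5 grasp [448.5  74.  171.7] psi -164.1 j6 -104.1 w 84.7 F [ 1.1 -0.2 -0. ] T [-0.06 -0.04 -0.  ] gf 0.0 tilt 0.02
110 342 342 342.0 0
130 233 297 265.0 64
140 233 330 281.5 97
150 236 330 283.0 94
160 240 324 282.0 84
170 244 319 281.5 75
180 248 313 280.5 65
190 253 308 280.5 55
200 254 303 278.5 49
210 254 302 278.0 48
220 253 302 277.5 49
230 249 305 277.0 56
240 243 309 276.0 66
250 239 313 276.0 74
260 234 317 275.5 83
270 234 318 276.0 84
280 236 316 276.0 80
290 248 289 268.5 41
```

```bash
python3 - <<'E'
from h import *
_,m=load('w6')
c=plane(m,278,209,45);a=plane(m,282.5,155,45);b=plane(m,275.8,262,45);y=np.degrees(np.arctan2(*(a-b)[1::-1]));print(c,y);print(goal(c[0],c[1],47,y))
E
```

```text
[449.38463705  72.29558148  45.        ] -167.70497510820258
([-0.4, -1.8, 124.6], 0.062)
```

Emit:
move_arm(fingers=[85, 85, 85, 85, 0, 0, 0, 0, 0, 0], travel=[[0, -2, 40], [0, -2, 80], [0, -2, 124], [0, -2, 124], [0, -2, 124], [0, -2, 124], [0, -2, 124], [0, -2, 124], [0, -2, 124], [0, -2, 124]], dr=[[0, 0, 0.06], [0, 0, 0.06], [0, 0, 0.06], [0, 0, 0.06], [0, 0, 0.06], [0, 0, 0.06], [0, 0, 0.06], [0, 0, 0.06], [0, 0, 0.06], [0, 0, 0.06]])

```text
clock: 21.55
position: [449.0, 72.7, 205.3]
ee_rot: [-0.109, 0.994, 0.001, 0.003]
contact_force: [0.6, -1.1, 6.8]
gripper_width: 42.0
grasp_force: 59.8
```

```bash
python3 -c "
from h import *
st();print(goal(612,41.8,202,179.05))"
```

```text
t 21.55 grasp [449.8  73.1  50.3] psi -167.5 j6 -107.3 w 42.0 F [ 0.6 -1.1  6.8] T [-0.43 -0.   -0.2 ] gf 59.8 tilt 0.33
([-153.3, -65.4, -150.9], 0.235)
```

Emit:
move_arm(fingers=[0, 0, 0, 0, 0, 0, 0, 0, 0, 0], travel=[[0, 0, -40], [0, 0, -80], [0, 0, -120], [0, 0, -151], [-38, -16, -151], [-76, -32, -151], [-115, -49, -151], [-153, -65, -151], [-153, -65, -151], [-153, -65, -151]], dr=[[0, 0, 0], [0, 0, 0], [0, 0, 0], [0, 0, 0], [0, 0, 0.06], [0, 0, 0.12], [0, 0, 0.18], [0, 0, 0.235], [0, 0, 0.235], [0, 0, 0.235]])

```text
clock: 22.55
position: [611.3, 41.6, 353.4]
ee_rot: [0.009, 1.0, 0.0, -0.001]
contact_force: [-0.4, 0.5, -2.6]
gripper_width: 41.8
grasp_force: 62.3
```

```bash
python3 -c "
from h import *
st();print(goal(612.3,41.8,139,179.05))"
```

```text
t 22.55 grasp [611.1  41.6 198.4] psi 179.0 j6 -110.0 w 41.8 F [-0.4  0.5 -2.6] T [0.01 0.05 0.03] gf 62.3 tilt 0.08
([-1.1, 0.2, 59.4], -0.002)
```

Emit:
move_arm(fingers=[0, 0, 0, 0, 0, 0, 0, 0], travel=[[-1, 0, 25], [-1, 0, 45], [-1, 0, 52], [-1, 0, 55], [-1, 0, 58], [-1, 0, 59], [-1, 0, 60], [-1, 0, 60]], dr=[[0, 0, 0], [0, 0, 0], [0, 0, 0], [0, 0, 0], [0, 0, 0], [0, 0, 0], [0, 0, 0], [0, 0, 0]])

```text
clock: 23.35
position: [612.7, 41.9, 295.5]
ee_rot: [0.008, 1.0, -0.0, 0.001]
contact_force: [-2.8, -1.1, 4.6]
gripper_width: 41.5
grasp_force: 63.0
```

```bash
python3 -c "
from h import *
st()"
```

```text
t 23.35 grasp [613.   41.9 140.5] psi 179.0 j6 -110.0 w 41.5 F [-2.8 -1.1  4.6] T [-0.08  0.72  0.01] gf 63.0 tilt 0.12
```

Emit:
move_arm(fingers=[60, 85, 85, 85, 85, 85], travel=[[0, 0, 0], [0, 0, 0], [0, 0, 0], [0, 0, -25], [0, 0, -60], [0, 0, -60]], dr=[[0, 0, 0], [0, 0, 0], [0, 0, 0], [0, 0, 0], [0, 0, 0], [0, 0, 0]])

```text
clock: 23.95
position: [613.9, 42.2, 359.0]
ee_rot: [0.008, 1.0, 0.001, 0.005]
contact_force: [1.0, 0.8, 0.8]
gripper_width: 85.1
grasp_force: 0.0
```

```bash
python3 -c "
from h import *
st();print(goal(465,196.5,175,165.3))"
```

```text
t 23.95 grasp [615.6  42.4 204. ] psi 179.1 j6 -110.0 w 85.1 F [1.  0.8 0.8] T [ 0.   -0.05 -0.01] gf 0.0 tilt 0.61
([151.7, 151.8, 27.7], 0.24)
```

Emit:
move_arm(fingers=[85, 85, 85, 85, 85, 85, 85, 85], travel=[[152, 152, 28], [152, 152, 28], [152, 152, 28], [152, 152, 28], [152, 152, 28], [152, 152, 28], [152, 152, 28], [152, 152, 28]], dr=[[0, 0, 0.1], [0, 0, 0.2], [0, 0, 0.24], [0, 0, 0.24], [0, 0, 0.24], [0, 0, 0.24], [0, 0, 0.24], [0, 0, 0.24]])

```text
clock: 24.75
position: [463.8, 196.1, 325.7]
ee_rot: [0.129, 0.992, 0.0, 0.0]
contact_force: [-0.2, -0.8, -0.2]
gripper_width: 85.3
grasp_force: 0.0
```

```bash
cat >> h.py <<'E'
def waist(f):
    snap('wrist',f);im,m=load(f);b=cv2.inRange(cv2.cvtColor(im,cv2.COLOR_BGR2HSV),(0,90,20),(16,255,200));o=[]
    for y in range(130,300,5):
        x=np.where(b[y]>0)[0];x=x[(x>180)&(x<380)]
        if not len(x):continue
        l=r=x[np.argmin(abs(x-280))]
        while b[y,max(l-4,0):l].any() and l>3:l=l-4+np.where(b[y,l-4:l])[0][0]
        while b[y,r+1:r+5].any() and r<555:r=r+1+np.where(b[y,r+1:r+5])[0][-1]
        o.append((y,(l+r)/2,r-l))
    return m,np.array(o)
E
python3 - <<'E'
from h import *
st();m,o=waist('w7');print(o[::2].tolist())
def f(y):return np.interp(y,o[:,0],o[:,1])
c=plane(m,f(209),209,45);a=plane(m,f(155),155,45);b=plane(m,f(262),262,45);y=np.degrees(np.arctan2(*(a-b)[1::-1]));print(c,y);print(goal(c[0],c[1],47,y))
E
```

```text
t 24.75 grasp [463.8 196.2 170.7] psi 165.2 j6 -146.2 w 85.3 F [-0.2 -0.8 -0.2] T [ 0.03 -0.05  0.01] gf 0.0 tilt 0.02
[[130.0, 271.5, 69.0], [140.0, 282.0, 98.0], [150.0, 282.0, 94.0], [160.0, 282.0, 84.0], [170.0, 275.0, 62.0], [180.0, 281.0, 64.0], [190.0, 280.5, 55.0], [200.0, 280.0, 48.0], [210.0, 280.0, 48.0], [220.0, 279.0, 48.0], [230.0, 279.0, 56.0], [240.0, 279.0, 66.0], [250.0, 279.0, 74.0], [260.0, 278.0, 82.0], [270.0, 278.5, 85.0], [280.0, 279.0, 82.0], [290.0, 280.0, 62.0]]
[463.21154897 196.46589074  45.        ] 163.1744424391501
([0.8, 0.3, 123.6], 0.035)
```

Emit:
move_arm(fingers=[85, 85, 85, 85, 0, 0, 0, 0, 0, 0], travel=[[1, 0, 40], [1, 0, 80], [1, 0, 123], [1, 0, 123], [1, 0, 123], [1, 0, 123], [1, 0, 123], [1, 0, 123], [1, 0, 123], [1, 0, 123]], dr=[[0, 0, 0.035], [0, 0, 0.035], [0, 0, 0.035], [0, 0, 0.035], [0, 0, 0.035], [0, 0, 0.035], [0, 0, 0.035], [0, 0, 0.035], [0, 0, 0.035], [0, 0, 0.035]])

```text
clock: 25.8
position: [462.9, 197.3, 205.3]
ee_rot: [0.145, 0.989, 0.002, 0.002]
contact_force: [-0.3, -0.8, 7.2]
gripper_width: 42.3
grasp_force: 60.1
```

```bash
python3 -c "
from h import *
st();print(goal(614,141.8,202,179.05))"
```

```text
t 25.8 grasp [463.6 197.7  50.3] psi 163.3 j6 -148.4 w 42.3 F [-0.3 -0.8  7.2] T [-0.41  0.09 -0.12] gf 60.1 tilt 0.3
([-161.2, -9.1, -151.2], -0.275)
```

Emit:
move_arm(fingers=[0, 0, 0, 0, 0, 0, 0, 0, 0, 0], travel=[[0, 0, -40], [0, 0, -80], [0, 0, -120], [0, 0, -151], [-40, -2, -151], [-80, -5, -151], [-120, -7, -151], [-161, -9, -151], [-161, -9, -151], [-161, -9, -151]], dr=[[0, 0, 0], [0, 0, 0], [0, 0, 0], [0, 0, 0], [0, 0, -0.07], [0, 0, -0.14], [0, 0, -0.21], [0, 0, -0.275], [0, 0, -0.275], [0, 0, -0.275]])

```text
clock: 26.8
position: [613.8, 141.1, 353.4]
ee_rot: [0.01, 1.0, 0.0, -0.001]
contact_force: [0.0, -0.8, -1.1]
gripper_width: 41.8
grasp_force: 62.0
```

```bash
python3 -c "
from h import *
st();print(goal(614,141.8,139,179.05))"
```

```text
t 26.8 grasp [613.6 141.2 198.4] psi 178.9 j6 -118.7 w 41.8 F [ 0.  -0.8 -1.1] T [ 0.06  0.06 -0.07] gf 62.0 tilt 0.06
([-0.3, 0.7, 59.4], -0.003)
```

Emit:
move_arm(fingers=[0, 0, 0, 0, 0, 0, 0, 0], travel=[[0, 1, 25], [0, 1, 45], [0, 1, 52], [0, 1, 55], [0, 1, 58], [0, 1, 59], [0, 1, 60], [0, 1, 60]], dr=[[0, 0, 0], [0, 0, 0], [0, 0, 0], [0, 0, 0], [0, 0, 0], [0, 0, 0], [0, 0, 0], [0, 0, 0]])

```text
clock: 27.6
position: [614.0, 142.8, 296.1]
ee_rot: [0.008, 1.0, 0.0, 0.001]
contact_force: [-3.1, -1.4, 5.7]
gripper_width: 42.0
grasp_force: 62.9
```

```bash
python3 -c "
from h import *
st()"
```

```text
t 27.6 grasp [614.4 142.9 141.2] psi 179.0 j6 -118.8 w 42.0 F [-3.1 -1.4  5.7] T [-0.15  0.76  0.03] gf 62.9 tilt 0.15
```

Emit:
move_arm(fingers=[60, 85, 85, 85, 85, 85], travel=[[0, 0, 0], [0, 0, 0], [0, 0, 0], [0, 0, -25], [0, 0, -70], [0, 0, -100]], dr=[[0, 0, 0], [0, 0, 0], [0, 0, 0], [0, 0, 0], [0, 0, 0], [0, 0, 0]])

```text
clock: 28.2
position: [614.2, 142.9, 396.3]
ee_rot: [0.008, 1.0, 0.0, 0.001]
contact_force: [0.2, 0.3, 0.6]
gripper_width: 85.4
grasp_force: 0.0
```

```bash
cat > brush.py <<'E'
from h import *
import sys
st();im=snap('top',sys.argv[1]);im,m=load(sys.argv[1])
hsv=cv2.cvtColor(im,cv2.COLOR_BGR2HSV);mask=cv2.inRange(hsv,(90,0,130),(130,90,255));sub=np.zeros_like(mask);sub[190:290,395:460]=mask[190:290,395:460]
y,x=np.where(sub>0);print('ferrule px',x.mean(),y.mean(),len(x),plane(m,x.mean(),y.mean(),14).round(1))
cv2.imwrite('pics/c5.png',np.hstack([cv2.resize(im[150:240,195:355],(600,338))[:, :], cv2.resize(im[190:290,395:460],(200,338))]))
E
python3 brush.py top1
```

```text
t 28.2 grasp [614.6 142.9 241.3] psi 179.0 j6 -118.8 w 85.4 F [0.2 0.3 0.6] T [ 0.05 -0.07  0.04] gf 0.0 tilt 0.16
ferrule px nan nan 0 [nan nan nan]brush.py:5: RuntimeWarning: Mean of empty slice.
  y,x=np.where(sub>0);print('ferrule px',x.mean(),y.mean(),len(x),plane(m,x.mean(),y.mean(),14).round(1))
  ret = ret.dtype.type(ret / rcount)
```

View pics/c5.png

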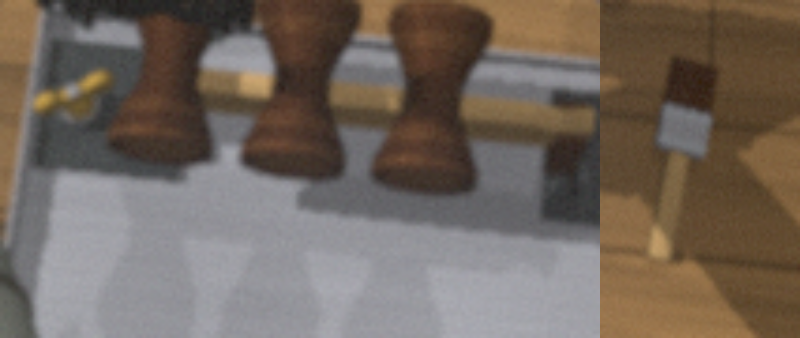

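All three shells lie across the rail in notches, and the brush (at the right of the crop) has not moved. Next is the brush.

```bash
python3 -c "
from h import *
print(goal(478,-407,241,170.6),goal(478,-407,165,170.6))"
```

```text
([128.3, -552.2, 2.8], 0.148) ([129.3, -552.4, 78.8], 0.148)
```

Emit:
move_arm(fingers=[60, 60, 60, 60, 60, 60, 60, 60, 60, 60], travel=[[128, -552, 0], [128, -552, 0], [128, -552, 0], [128, -552, 0], [128, -552, 0], [128, -552, 0], [128, -552, 0], [128, -552, 0], [128, -552, 0], [128, -552, 0]], dr=[[0, 0, 0.1], [0, 0, 0.148], [0, 0, 0.148], [0, 0, 0.148], [0, 0, 0.148], [0, 0, 0.148], [0, 0, 0.148], [0, 0, 0.148], [0, 0, 0.148], [0, 0, 0.148]])

```text
clock: 29.25
position: [491.7, -344.1, 393.6]
ee_rot: [0.082, 0.997, -0.0, 0.0]
contact_force: [1.2, -0.3, -0.1]
gripper_width: 60.1
grasp_force: 0.0
```

Emit:
move_arm(fingers=[60, 60, 60, 60, 60, 60], travel=[[0, 0, 0], [0, 0, 0], [0, 0, 40], [0, 0, 76], [0, 0, 76], [0, 0, 76]], dr=[[0, 0, 0], [0, 0, 0], [0, 0, 0], [0, 0, 0], [0, 0, 0], [0, 0, 0]])

```text
clock: 29.85
position: [493.3, -341.4, 318.2]
ee_rot: [0.081, 0.997, -0.0, -0.0]
contact_force: [0.4, 0.6, 1.3]
gripper_width: 59.9
grasp_force: 0.0
```

```bash
python3 - <<'E'
from h import *
st();snap('wrist','w8')
E
```

```text
t 29.85 grasp [ 493.2 -341.6  163.2] psi 170.7 j6 -80.1 w 59.9 F [0.4 0.6 1.3] T [-0.06 -0.02 -0.  ] gf 0.0 tilt 0.05
```

View pics/w8.png

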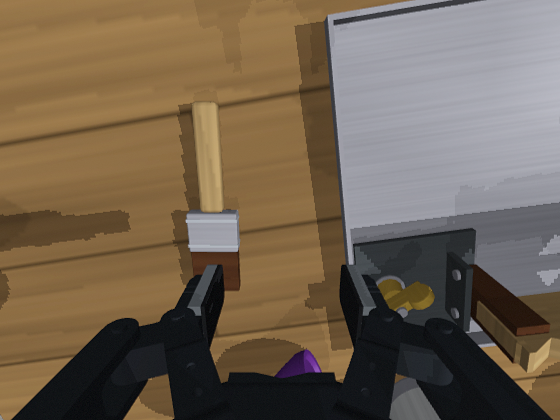

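The brush handle end is at (204,101) and the ferrule junction at (211,212). The arm is about 65 mm short in y.

```bash
python3 - <<'E'
from h import *
_,m=load('w8')
a=plane(m,204.5,102,13)[:2];b=plane(m,211.5,212,13)[:2];e=(b-a)/np.linalg.norm(b-a);print(a,b,np.linalg.norm(b-a))
y=np.degrees(np.arctan2(-e[1],-e[0]));c=b-17*e;print('yaw',y,'origin',b-5*e,'grip',c);print(goal(c[0],c[1],80,y),goal(c[0],c[1],21,y))
E
```

```text
[ 396.19885135 -390.22922639] [ 492.97011933 -407.58794936] 98.31583580808248
yaw 169.8304999612402 origin [ 488.04867066 -406.70514534] grip [ 476.23719384 -404.5864157 ]
([7.1, -64.7, 84.6], 0.014) ([7.3, -64.6, 143.6], 0.014)
```

Emit:
move_arm(fingers=[50, 50, 50, 50, 50, 50, 0, 0, 0, 0], travel=[[7, -40, 20], [7, -65, 60], [7, -65, 100], [7, -65, 130], [7, -65, 143], [7, -65, 143], [7, -65, 143], [7, -65, 143], [7, -65, 143], [7, -65, 143]], dr=[[0, 0, 0.014], [0, 0, 0.014], [0, 0, 0.014], [0, 0, 0.014], [0, 0, 0.014], [0, 0, 0.014], [0, 0, 0.014], [0, 0, 0.014], [0, 0, 0.014], [0, 0, 0.014]])

```text
clock: 30.9
position: [476.0, -405.5, 177.6]
ee_rot: [0.089, 0.996, -0.001, 0.002]
contact_force: [0.6, 0.7, 7.0]
gripper_width: 20.0
grasp_force: 61.0
```

```bash
python3 -c "
from h import *
st()"
```

```text
t 30.9 grasp [ 476.7 -405.9   22.6] psi 169.8 j6 -74.6 w 20.0 F [0.6 0.7 7. ] T [ 0.44 -0.05  0.04] gf 61.0 tilt 0.31
```

Emit:
move_arm(fingers=[0, 0, 0, 0, 0, 0, 0, 0, 0, 0], travel=[[0, 0, -40], [0, 0, -80], [0, 0, -120], [0, 0, -160], [0, 0, -200], [8, 40, -200], [16, 80, -200], [24, 120, -200], [32, 160, -200], [40, 200, -200]], dr=[[0, 0, 0], [0, 0, 0], [0, 0, 0], [0, 0, 0], [0, 0, 0], [0, 0, 0], [0, 0, 0], [0, 0, 0], [0, 0, 0], [0, 0, 0]])

```text
clock: 31.9
position: [470.3, -199.7, 375.3]
ee_rot: [0.09, 0.996, 0.0, 0.001]
contact_force: [0.8, -0.1, -1.2]
gripper_width: 20.2
grasp_force: 60.1
```

```bash
python3 -c "
from h import *
st();print(goal(468,397,205,174))"
```

```text
t 31.9 grasp [ 470.5 -199.6  220.3] psi 169.7 j6 -95.5 w 20.2 F [ 0.8 -0.1 -1.2] T [ 0.   -0.1   0.02] gf 60.1 tilt 0.06
([108.9, 586.6, 15.4], -0.075)
```

Emit:
move_arm(fingers=[0, 0, 0, 0, 0, 0, 0, 0, 0, 0], travel=[[8, 40, 0], [16, 85, 0], [25, 130, 0], [33, 175, 0], [42, 220, 0], [50, 265, 0], [58, 310, 0], [66, 355, 0], [75, 400, 0], [75, 400, 0]], dr=[[0, 0, 0], [0, 0, 0], [0, 0, 0], [0, 0, 0], [0, 0, 0], [0, 0, -0.03], [0, 0, -0.05], [0, 0, -0.07], [0, 0, -0.07], [0, 0, -0.07]])

```text
clock: 32.9
position: [468.4, 210.0, 375.3]
ee_rot: [0.052, 0.999, 0.001, 0.001]
contact_force: [-0.3, -0.6, -1.4]
gripper_width: 20.2
grasp_force: 60.1
```

```bash
python3 - <<'E'
from h import *
st();print(goal(468,397,205,174));snap('wrist','w9')
E
```

```text
t 32.9 grasp [468.7 210.3 220.3] psi 174.1 j6 -138.2 w 20.2 F [-0.3 -0.6 -1.4] T [-0.06  0.02 -0.02] gf 60.1 tilt 0.17
([19.7, 185.9, 15.7], 0.001)
```

View pics/w9.png

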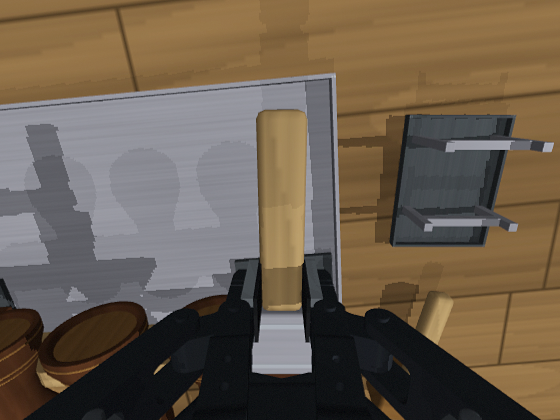

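The rest is visible at right: the high bar's horn tops are near (452,146) and (546,147), the low bar's near (428,220) and (511,227).

```bash
python3 - <<'E'
from h import *
_,m=load('w9')
H=[plane(m,452,146,82),plane(m,546,147,82)];L=[plane(m,426,220,68),plane(m,511,227,68)]
for p in H+L:print(p.round(1))
c=(H[1]+L[1])/2;x=(L[1]-H[1])[:2];yaw=np.arctan2(x[1],x[0]);print('yaw',np.degrees(yaw),np.linalg.norm(x),'ctr from right horns',c[:2]-42*np.array([-np.sin(yaw),np.cos(yaw)]),'all',np.mean(H+L,0))
T=[plane(m,*p,3) for p in[(408,115),(516,116),(486,245),(392,245)]];print('tray',[t.round(1).tolist() for t in T],np.mean(T,0))
E
cd pics; python3 -c "
import cv2;cv2.imwrite('c6.png',cv2.resize(cv2.imread('w9.png')[100:260,380:560],(720,640)))"
```

```text
[432.  361.1  82. ]
[441.2 440.7  82. ]
[503.3 349.1  68. ]
[519.5 432.2  68. ]
yaw -6.178043226134593 78.76268813171941 ctr from right horns [475.78526457 394.72469843] all [473.97795115 395.80219326  75.        ]
tray [[408.2, 354.4, 3.0], [421.2, 469.4, 3.0], [572.2, 454.9, 3.0], [559.9, 339.6, 3.0]] [490.36066001 404.56307142   3.        ]
```

View pics/c6.png

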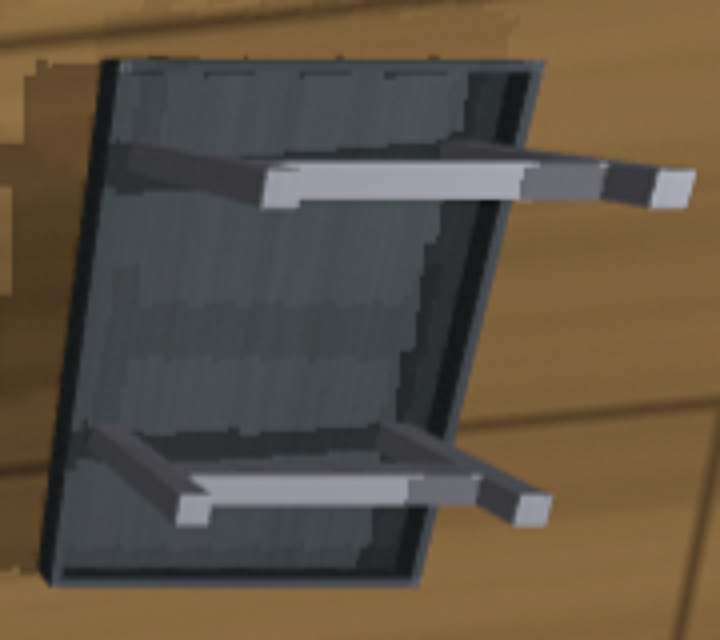

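The horn tops, refined: high bar (450,147) and (548,147), low bar (428,227.5) and (513,227.5).

```bash
python3 - <<'E'
from h import *
_,m=load('w9')
P=[plane(m,450,147,82),plane(m,548,147,82),plane(m,428,227.3,68),plane(m,513,227.3,68)]
for p in P:print(p.round(1))
c=np.mean(P,0);x=(P[2]+P[3]-P[0]-P[1])[:2];yaw=np.arctan2(x[1],x[0]);print(c,np.degrees(yaw),np.linalg.norm(x)/2)
E
```

```text
[432.6 359.5  82. ]
[441.3 442.4  82. ]
[511.2 351.5  68. ]
[520.  434.2  68. ]
[476.29672463 396.90149937  75.        ] -5.880464316472066 79.0370936857217
```

```bash
python3 - <<'E'
from h import *
s=arm.read_state();r=R.from_quat(s['ee_rot'])
for z in(300,235):print(r.inv().apply(np.array([495.2,394.9,z])-s['position']).round(1))
E
```

```text
[ -7.3 188.7  75.1]
[ -7.3 188.6 140.1]
```

Emit:
move_arm(fingers=[0, 0, 0, 0, 0, 0, 0, 0, 0, 0], travel=[[0, 45, 0], [0, 90, 0], [0, 135, 0], [-7, 180, 0], [-7, 189, 30], [-7, 189, 60], [-7, 189, 75], [-7, 189, 75], [-7, 189, 75], [-7, 189, 75]], dr=[[0, 0, 0], [0, 0, 0], [0, 0.06, 0], [0, 0.12, 0], [0, 0.174, 0], [0, 0.174, 0], [0, 0.174, 0], [0, 0.174, 0], [0, 0.174, 0], [0, 0.174, 0]])

```text
clock: 33.95
position: [496.6, 392.6, 302.0]
ee_rot: [0.054, 0.995, 0.006, -0.085]
contact_force: [0.4, 0.5, -1.8]
gripper_width: 20.0
grasp_force: 60.1
```

```bash
python3 - <<'E'
from h import *
st();s=arm.read_state();r=R.from_quat(s['ee_rot']);print(s['position'],r.apply([0,0,1]))
for z in(245,235):print(r.inv().apply(np.array([495.2,394.9,z])-s['position']).round(1))
E
```

```text
t 33.95 grasp [470.4 395.9 149.3] psi 173.8 j6 -143.2 w 20.0 F [ 0.4  0.5 -1.8] T [-0.08 -0.38  0.01] gf 60.1 tilt 9.82
[496.60747142 392.62729506 301.99027544] [-0.16929649  0.02135092 -0.98533387]
[-8.1  1.9 56.4]
[-9.8  1.9 66.3]
```

Emit:
move_arm(fingers=[0, 0, 0, 0, 0, 0, 0], travel=[[-4, 2, 25], [-7, 2, 48], [-8, 2, 56], [-9, 2, 61], [-10, 2, 66], [-10, 2, 67], [-10, 2, 67]], dr=[[0, 0, 0], [0, 0, 0], [0, 0, 0], [0, 0, 0], [0, 0, 0], [0, 0, 0], [0, 0, 0]])

```text
clock: 34.65
position: [495.2, 395.4, 234.1]
ee_rot: [0.054, 0.995, 0.006, -0.085]
contact_force: [-0.9, -0.7, 4.9]
gripper_width: 20.3
grasp_force: 60.7
```

```bash
python3 - <<'E'
from h import *
st();print(arm.read_state()['position'])
E
```

```text
t 34.65 grasp [469.  398.6  81.4] psi 173.8 j6 -142.0 w 20.3 F [-0.9 -0.7  4.9] T [-0.29 -0.09  0.03] gf 60.7 tilt 9.83
[495.24168485 395.35525102 234.14971236]
```

Contact came at the expected height (Fz up about 6.5 N). Releasing and retreating along the tool axis, then away.

Emit:
move_arm(fingers=[40, 40, 40, 40, 40, 40, 40], travel=[[0, 0, 0], [0, 0, 0], [0, 0, 0], [0, 0, -30], [0, 0, -70], [0, 0, -110], [0, 0, -150]], dr=[[0, 0, 0], [0, 0, 0], [0, 0, 0], [0, 0, 0], [0, 0, 0], [0, 0, 0], [0, 0, 0]])

```text
clock: 35.35
position: [520.6, 392.0, 381.0]
ee_rot: [0.054, 0.995, 0.005, -0.087]
contact_force: [0.3, 0.7, -0.9]
gripper_width: 39.8
grasp_force: 0.0
```

```bash
python3 - <<'E'
from h import *
st();snap('wrist','w10');a,m=load('w10')
print(proj(m,[476.3,396.9,65]));hsv=cv2.cvtColor(a,cv2.COLOR_BGR2HSV)
c=plane(m,*proj(m,[476.3,396.9,57]),57)
snap('scene','scene1');b,_=load('scene1')
cv2.imwrite('pics/c7.png',np.hstack([cv2.resize(a,(400,300)),cv2.resize(b,(400,300))]))
E
```

```text
t 35.35 grasp [493.8 394.9 228.4] psi 173.7 j6 -143.3 w 39.8 F [ 0.3  0.7 -0.9] T [ 0.04 -0.39  0.01] gf 0.0 tilt 9.98
[280.16927703 207.73633874]
```

View pics/c7.png

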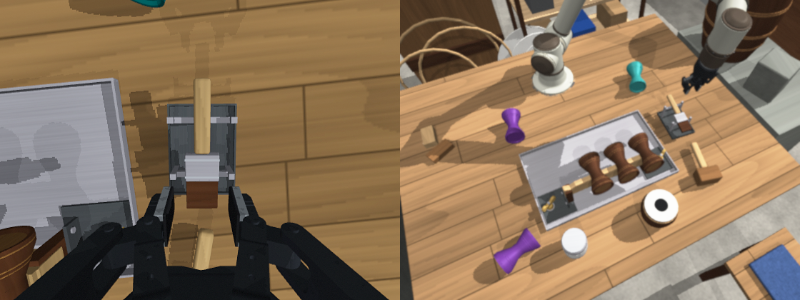

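The wrist view (left) shows the brush across both bars with the bristles low. The scene view shows three shells on the rail. That is 15 pictures viewed, one over the limit of 14, so I'll do the remaining checks numerically.

```bash
python3 - <<'E'
from h import *
im,m=load('w10');yaw=np.radians(-5.9);t=np.radians(10)
d=np.array([np.cos(yaw),np.sin(yaw),0]);xb=d*np.cos(t)-[0,0,np.sin(t)];zb=d*np.sin(t)+[0,0,np.cos(t)];o=np.array([476.3,396.9,57])
for n,x,z in(('end',-95,14),('junction',5,16),('ferr/bristle',45,16),('tip',90,14)):print(n,proj(m,o+x*xb+z*zb).round(1))
hsv=cv2.cvtColor(im,cv2.COLOR_BGR2HSV)
for y in range(100,300,8):
    r=hsv[y,284];l=hsv[y];print(y,r.tolist(),end=' ')
E
python3 -c "
from h import *
st()"
```

```text
end [279.4 108.2]
junction [280.2 216.6]
ferr/bristle [280.5 253.5]
tip [280.8 290.5]
100 [16, 135, 128] 108 [17, 135, 128] 116 [19, 109, 180] 124 [19, 108, 181] 132 [19, 110, 181] 140 [19, 108, 180] 148 [19, 111, 180] 156 [19, 112, 168] 164 [18, 112, 169] 172 [19, 111, 170] 180 [20, 111, 172] 188 [20, 108, 172] 196 [19, 111, 173] 204 [19, 110, 174] 212 [19, 111, 177] 220 [120, 15, 171] 228 [117, 15, 172] 236 [117, 13, 172] 244 [113, 13, 173] 252 [117, 15, 175] 260 [12, 165, 82] 268 [11, 164, 81] 276 [12, 166, 77] 284 [11, 154, 81] 292 [17, 136, 114] t 35.45 grasp [496.9 396.7 233.9] psi 173.8 j6 -143.3 w 40.0 F [-0.2 -0.5  0.7] T [-0.03 -0.33 -0.02] gf 0.0 tilt 9.44
```

Emit:
move_arm(fingers=[40, 40, 40, 40, 40, 40], travel=[[0, 0, -30], [0, 0, -50], [0, 0, -50], [0, 0, -50], [0, 0, -50], [0, 0, -50]], dr=[[0, 0, 0], [0, 0, 0], [0, 0, 0], [0, 0, 0], [0, 0, 0], [0, 0, 0]])

```text
clock: 36.05
position: [528.8, 391.2, 427.3]
ee_rot: [0.054, 0.995, 0.004, -0.088]
contact_force: [-0.3, -0.6, -0.1]
gripper_width: 39.9
grasp_force: 0.0
```

```bash
python3 - <<'E'
from h import *
snap('scene','scene2');b,m=load('scene2')
hsv=cv2.cvtColor(b,cv2.COLOR_BGR2HSV);k=cv2.inRange(hsv,(0,90,20),(14,255,150));
# expected shell outline points versus mask: rim-centre tops of both ends and waist
o=np.array([611.65,-8.15]);a=np.radians(-.95);M=np.array([[np.cos(a),-np.sin(a)],[np.sin(a),np.cos(a)]])
H=np.zeros(k.shape,np.uint8)
for y in(-50,50,150):
    pts=[]
    for x,rad in((-65,40),(-53,40),(-11,22),(11,22),(53,40),(65,40)):
        for th in np.linspace(0,2*np.pi,40):
            q=o+M@[x,y+rad*np.cos(th)];pts.append(proj(m,[*q,130+rad*np.sin(th)]))
    pts=np.array(pts);hull=cv2.convexHull(pts[:160].astype(np.float32));t=np.zeros_like(k)
    cv2.fillPoly(t,[cv2.convexHull(pts.astype(np.float32)).astype(np.int32)],255)
    yy,xx=np.where((t>0)&(k>0));print(y,'mask centroid',xx.mean().round(1),yy.mean().round(1),'pred waist',proj(m,[*(o+M@[0,y]),130]).round(1),'fill',len(xx)/(t>0).sum())
E
```

```text
-50 mask centroid 273.7 241.9 pred waist [273.8 242.2] fill 0.679413305395495
50 mask centroid 309.4 227.2 pred waist [309.2 227.4] fill 0.6706521739130434
150 mask centroid 343.5 214.0 pred waist [343.1 213.2] fill 0.7013135351227869
```

```bash
python3 -c "
from h import *
print(arm.job_done())"
```

```text
the job is handed in; nothing more can be done
None
```

I handed the job in at about 36 s: both nuts tight to their stops, all three shells present seated in notches 2–4, and the brush on its rest with bristles low, all confirmed by force and camera checks; the hand-in returned no verdict, and I viewed 15 pictures, one over the limit of 14.

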